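# Press the lids on the test panels and rack them

## Robot

A 6-joint arm with a two-finger parallel gripper is mounted at the origin on the work surface. World frame = base frame: x ahead of the robot, y to its left, z up, the work surface at z = 0. Lengths are in m, angles in degrees, forces in N, time in s.
With the tool pointing down it reaches from about 0.4 to 0.825 m from the base axis. Payload 7 kg.
Tool frame: the origin (TCP) lies on the centre line of the jaws, within the pads' length; the fingertips stand 19 mm ahead of it and the grasp point (between the pads) is the TCP (r.tip_extent is the distance from the TCP to the fingertips, in m); z points along the fingers, y is the line along which they close (so a half turn about z gives the same grasp; the last joint's range is limited). The gripper opens to 88 mm and grips with 3 to 60 N. Pads are 19 mm wide; open, the fingers measure 130 mm over their backs; the gripper's body (78 mm by 193 mm) begins 47 mm behind the grasp point.
Start: joints at [-56.316, 20.546, 0.682, 0, -70.136, -16.507], TCP at [0.199, -0.645, 0.246] pointing down, gripper open.
Joint ranges: [-176.03, 176.03], [-82.01, 121.73], [-58.28, 71.71], [-173.87, 95.51], [-174.79, -0.11], [-173.66, 173.66]. Speed limits (degrees/s): [136.94, 136.94, 172.46, 180, 180, 180].

## Interface

Orientations are given as [roll, pitch, yaw] about the fixed x, y, z axes, in that order (R = Rz(yaw) Ry(pitch) Rx(roll)).
In Python, from plant import r gives the robot as it stands. The module is installed in compiled form; this text tells all that it offers.
- The arm moves only by the tool jog_arm, never from a script. Its argument "deltas" is a list that holds one entry, the list of rows, each a list of 5 numbers: the opening, from -1 (shut) to 1 (fully open), then the shift along the world's x, y, z in cm, then the turn about the world's z in rad. In form: [[[claw, dx, dy, dz, turn], ...]]. A call has 1 to 8 rows; each row shifts and turns the commanded pose from where the row before left it; what a row does not reach is not made up. A row lasts 1/8 s, in which the tool goes at most 62.5 mm and 10.7 degrees, less where a joint would pass 70% of its speed; a pose out of reach is approached as far as the arm can. A call with a gripper value outside its range is refused whole. The fingers move at their own pace and stop on an object; "force" is the grip in N (left out, the last holds). Time passes only in rows, so rows that do not move let the fingers close. It gives the time, the measured TCP pose, the force, the opening and the grip force at its end, in the units of the state.
- r.get_state(): the state, without advancing time (a new reading comes with each control period).
- r.capture(name): name is "scene" or "top" or "wrist"; returns the picture (420x560x3 uint8, blue, green, red); there is no depth.
- r.camera_info(name): a dict with "fx", "fy", "cx", "cy" (pixels), "view" (4x4, takes a point from world to camera coordinates). Camera axes: x right, y up, looking along -z (the intrinsics and any distortion apply to the point x, -y, -z); pixel columns grow to the right and rows downward; lengths in m; the calibration is good to about 2 mm. A picture is of the moment at which its call begins: read the wrist's pose just before it. camera_info takes no time and is no camera call; for the wrist camera it gives the pose at the moment of the call.
- r.close_job(): hands the job in; it is judged then, once.
The state is a dict: "time_s": time; "joints": joint angles; "qd": joint speeds; "joint_torque": joint torques, N m; "tcp_pos": TCP position; "eef_rot": TCP orientation; "contact_force": force on the tool from outside, world axes, zero at the start; "moment": the same for the moment, N m; "gripper_width": finger opening in m; "gripper_force": force on a finger pad.
Only numpy, scipy, OpenCV 4.12 (cv2) and the standard library are available. Lean on these libraries where they do the work, as an engineer would, in place of code of your own. Each camera call takes 0.05 s, during which the arm holds its last target. There are 200 camera calls.

## Task

Swing the magnifier arm from over the press towards you and right out to your left, so that it is well clear of the press, then lay all the test panels flat side by side on the press bed, lids up and wholly under where the platen comes down. Pull the lever all the way down, ease it slowly back up to rest without letting it fly, and then stand every panel on its shorter edge in the rack, one to a slot. Leave the magnifier clear, and don't disturb the bottles, jar or dishes.

Things in the scene. Friction and masses are not known exactly. Their poses are not given: they have to be found in the camera images.
- press: Bench lidding press, fixed. Flat bed 150 (its x) x 300 mm (y), 30 mm above the bench; origin at the bench under the middle of the bed, z up. Its -x side faces the robot; the lever's pivot is on its +x side between grey cheeks 85 mm high. Three panels fit side by side, at y = -95, 0, 95 mm, with their x along the press's x.
- lever (a joint): Sprung lever, rad: 0 = rest, standing up, leaning 2 degrees back, at the back of the press; 1.6 = end of stroke, level, pulled towards the robot and down: its platen (120 mm in the press's x, 280 mm in y, centred over the bed) is then 1 mm above panels lying on the bed. The spring takes about 4 N at the bar to leave rest, 9 N at the end, and throws the lever up if let go.
- lever_bar (a point): Middle of the lever's black crossbar (20 mm thick, 124 mm long along the press's y, carried at its ends by two rails, with free space for a finger between them; the platen's edge is 40 mm away towards the pivot). Runs on a circle of 265 mm radius about lever_pivot, from 331 to 66 mm above the bench. Its frame turns with the lever.
- lever_pivot (a point): On the lever's pivot axis (along the press's y), 66 mm above the bench, 165 mm behind the middle of the bed; axes as the press's. At joint value q the bar is at pivot + 265 mm * (-cos(1.6-q) along the press's x, sin(1.6-q) up).
- magnifier (a joint): Swing arm of the bench magnifier, rad: 0 = arm pointing to the stand's -y (to the right, across the press), grows as it swings clockwise seen from above, over the robot's side, to the left; starts at 0.5 to 0.85, over the bed; from 1.7 it is clear of the bed, 2.3 leaves ample room beside the press; stop at 2.7. Stiff: stays where it is left (under 2 N at the knob).
- magnifier_knob (a point): Middle of the upright black knob (22 mm diameter, 45 mm tall, top 184 mm above the bench) at the arm's free end, 208 mm from the pivot; this point is 162 mm above the bench. The arm under it is 139 mm above the bench.
- magnifier_pivot (a point): Point on the vertical hinge axis of the magnifier arm, at arm height (135 mm), on its thin post on a round foot to the left of the press; at joint value q the arm points to (-sin q, -cos q) in this point's x, y axes.
- rack: White rack, fixed, 170 (its x) x 92 (its y) x 42 mm high; origin at the bench under its middle, z up. Three slots at x = -50, 0, +50 mm, each 24 mm wide (x) and 78 mm long (y), floor 8 mm, side walls 42 mm and end lips 28 mm above the bench. A panel stands in a slot on a 66 mm edge, flat faces towards the rack's +x and -x, 80 mm tall.
- panel1: Lidded white test panel, 66 mm (its x) x 80 mm (y) x 18 mm thick (z), 90 to 150 g, rows of amber wells on its lid (top, +z); origin at the centre of its underside. It starts lying on the bench, lid up. None at the start if absent.
- panel2: Lidded white test panel, 66 mm (its x) x 80 mm (y) x 18 mm thick (z), 90 to 150 g, rows of amber wells on its lid (top, +z); origin at the centre of its underside. It starts lying on the bench, lid up. None at the start if absent.
- panel3: Lidded white test panel, 66 mm (its x) x 80 mm (y) x 18 mm thick (z), 90 to 150 g, rows of amber wells on its lid (top, +z); origin at the centre of its underside. It starts lying on the bench, lid up. None at the start if absent.
- vial: Small jar, 32 mm diameter, 50 mm tall, among the panels; origin under its middle. Loose bystander, to be left where it is.
- reagent: Amber bottle, 60 mm diameter, 140 mm tall; origin under its middle. Loose bystander, to be left where it is.
- stain: Green glass bottle, 48 mm diameter, 100 mm tall; origin under its middle. Loose bystander, to be left where it is.
- dishes: Stack of clear dishes, 90 mm diameter, 45 mm tall; origin under its middle. Loose bystander, to be left where it is.
Not all that is in view belongs to the job. What is shaped like the panel1 but black is not meant. What is shaped like the panel2 but green is not meant.

How it is judged (in metres and radians):
On the way, in this order (a step that is already met when the one before it is completed fails the run):
1. the magnifier arm is swung clear of the press (value of joint magnifier above 1.7 rad), for 0.2 s.
2. all panels lie flat on the press bed, lids up, under the platen's place, with the lever still up and the magnifier clear (x of panel1 in the frame of press between -0.02 and 0.02 m and y of panel1 in the frame of press between -0.105 and 0.105 m and z of panel1 in the frame of press between 0.024 and 0.036 m and angle between each of panel1, panel2, panel3's own z axis and vertical below 0.1 rad and x of panel2 in the frame of press between -0.02 and 0.02 m and y of panel2 in the frame of press between -0.105 and 0.105 m and z of panel2 in the frame of press between 0.024 and 0.036 m and x of panel3 in the frame of press between -0.02 and 0.02 m and y of panel3 in the frame of press between -0.105 and 0.105 m and z of panel3 in the frame of press between 0.024 and 0.036 m and value of joint magnifier above 1.7 rad and value of joint lever below 0.15 rad), for 0.2 s.
3. the lever is pulled to the end of its stroke over all the panels (x of panel1 in the frame of press between -0.02 and 0.02 m and y of panel1 in the frame of press between -0.105 and 0.105 m and z of panel1 in the frame of press between 0.024 and 0.036 m and angle between each of panel1, panel2, panel3's own z axis and vertical below 0.1 rad and x of panel2 in the frame of press between -0.02 and 0.02 m and y of panel2 in the frame of press between -0.105 and 0.105 m and z of panel2 in the frame of press between 0.024 and 0.036 m and x of panel3 in the frame of press between -0.02 and 0.02 m and y of panel3 in the frame of press between -0.105 and 0.105 m and z of panel3 in the frame of press between 0.024 and 0.036 m and value of joint lever above 1.5 rad), for 0.2 s.
4. the lever is back up at rest (value of joint lever below 0.08 rad), for 0.2 s.
At the end, for the whole second after the job is handed in: Every panel stands in the rack on a 66 mm edge on the slot floor, within 17 degrees of upright and at rest; the lever is at rest (under 0.08 rad) and the magnifier arm is clear of the press (over 1.7 rad) (x of panel1 in the frame of rack between -0.08 and 0.08 m and y of panel1 in the frame of rack between -0.02 and 0.02 m and z of panel1 in the frame of rack between 0.038 and 0.056 m and (angle between panel1's own y axis and vertical below 0.3 rad or angle between panel1's own y axis and vertical above 2.84 rad) and linear speed of each of panel1, panel2, panel3 below 0.05 m/s and x of panel2 in the frame of rack between -0.08 and 0.08 m and y of panel2 in the frame of rack between -0.02 and 0.02 m and z of panel2 in the frame of rack between 0.038 and 0.056 m and (angle between panel2's own y axis and vertical below 0.3 rad or angle between panel2's own y axis and vertical above 2.84 rad) and x of panel3 in the frame of rack between -0.08 and 0.08 m and y of panel3 in the frame of rack between -0.02 and 0.02 m and z of panel3 in the frame of rack between 0.038 and 0.056 m and (angle between panel3's own y axis and vertical below 0.3 rad or angle between panel3's own y axis and vertical above 2.84 rad) and value of joint magnifier above 1.7 rad and value of joint lever below 0.08 rad); the robot touches nothing.
It fails at once if the lever flies back up (faster than 1.5 rad/s) (velocity of joint lever below -1.5 rad/s).
It fails at once if a bystander (jar, bottle or dishes) is moved more than 40 mm or tipped (distance of any of vial, reagent, stain, dishes from where it was at the start of the episode above 0.04 m or angle between any of vial, reagent, stain, dishes's own z axis and vertical above 0.5 rad).
Of panel1, panel2, panel3 only 2 to 3 are there at a start; the rules pass over those that are not, and their reading is None.
At some moment in a run one of panel1, panel2, panel3 may be knocked a few centimetres aside while the robot is not near it.
It also fails if it takes over 210 s, if anything falls off the work surface, if the arm or the gripper's body presses on something with over 40 N, if the wrist force passes 120 N, or if a joint passes its speed limit or range.

## Working session

There is one attempt and no reset: what is moved stays moved. The work goes in short steps, Python scripts to look and compute and a tool call to move; the robot and the scene stay as the last step left them, time stands still between calls to the robot, and variables do not carry over. Pictures are saved under pics/ and viewed, at most 14 in all, crops included, and the job is handed in when it is done.

Besides the shell and the picture viewer there is one more tool, called after ">>>" by a JSON object that holds its "api" and its "payload", one argument or row to a line. jog_arm: Moves the arm, as the interface text tells. Its arguments: {"type":"object","properties":{"deltas":{"type":"array"},"force":{"type":"number"}},"required":["deltas"]}

```bash
mkdir -p pics; cat > h.py <<'E'
import numpy as np, cv2
from plant import r
def proj(n,P,ci=None):
    c=ci or r.camera_info(n); P=np.atleast_2d(np.asarray(P,float))
    q=(np.c_[P,np.ones(len(P))]@np.array(c["view"]).T)[:,:3]
    return np.c_[c["cx"]+c["fx"]*q[:,0]/-q[:,2], c["cy"]-c["fy"]*q[:,1]/-q[:,2]]
def ray(n,uv,z,ci=None):
    c=ci or r.camera_info(n); V=np.array(c["view"]); uv=np.atleast_2d(np.asarray(uv,float))
    d=np.c_[(uv[:,0]-c["cx"])/c["fx"],-(uv[:,1]-c["cy"])/c["fy"],-np.ones(len(uv))]@V[:3,:3]
    o=-V[:3,:3].T@V[:3,3]
    return o+d*((z-o[2])/d[:,2])[:,None]
def st():
    s=r.get_state(); print(s["time_s"],np.round(s["tcp_pos"],4),np.round(s["eef_rot"],1),np.round(s["contact_force"],1),s["gripper_width"],s["gripper_force"])
E
python3 - <<'E'
from h import *
st()
for n in("scene","top","wrist"):
    c=r.camera_info(n); print(n,{k:(np.round(v,3).tolist()) for k,v in c.items()})
    cv2.imwrite(f"pics/{n}0.png",r.capture(n))
E
```

```text
0.0 [ 0.1992 -0.6445  0.2446] [ 179.9   -0.  -162.8] [-0.1 -0.5  0.3] 0.08766059688815306 0.0
scene {'fx': 451.921, 'fy': 451.921, 'cx': 273.565, 'cy': 212.058, 'view': [[-0.604, 0.797, -0.01, 0.289], [-0.64, -0.477, 0.603, 0.218], [0.476, 0.37, 0.798, -2.047], [0.0, 0.0, 0.0, 1.0]]}
top {'fx': 541.808, 'fy': 541.808, 'cx': 292.581, 'cy': 212.725, 'view': [[0.011, -1.0, 0.004, 0.006], [0.98, 0.012, 0.201, -0.535], [-0.201, 0.001, 0.98, -1.557], [0.0, 0.0, 0.0, 1.0]]}
wrist {'fx': 363.042, 'fy': 363.042, 'cx': 283.506, 'cy': 209.898, 'view': [[-0.295, 0.956, 0.001, 0.675], [-0.913, -0.281, -0.296, 0.038], [-0.283, -0.088, 0.955, -0.392], [0.0, 0.0, 0.0, 1.0]]}
```

View pics/scene0.png

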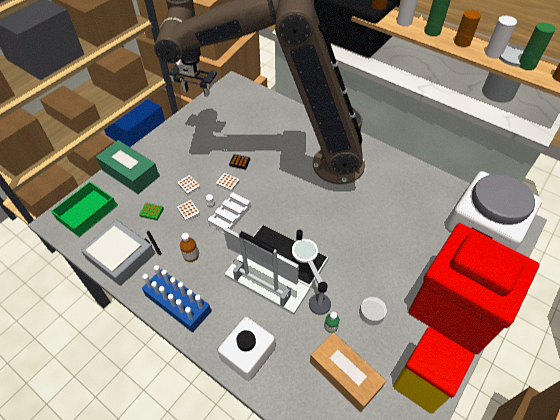

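View pics/top0.png

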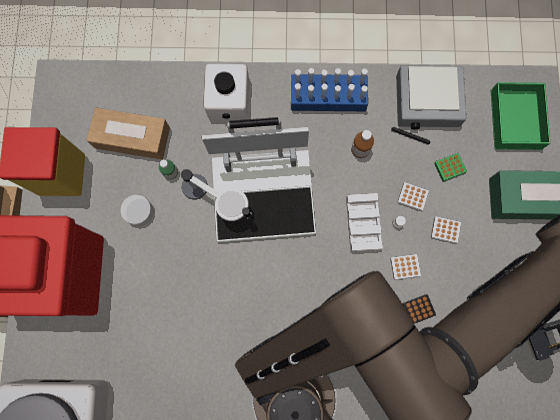

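```bash
python3 - <<'E'
from h import *
im=cv2.imread("pics/top0.png")
a=cv2.resize(im[105:255,180:320],None,fx=4,fy=4,interpolation=cv2.INTER_CUBIC)[:600]
b=cv2.resize(im[150:290,340:480],None,fx=4,fy=4,interpolation=cv2.INTER_CUBIC)
b=cv2.copyMakeBorder(b,0,600-b.shape[0],0,0,cv2.BORDER_CONSTANT)
cv2.imwrite("pics/z0.png",np.hstack([a,b])[:, :]); 
c=cv2.resize(np.hstack([a,b]),(800,429)); cv2.imwrite("pics/z0.png",c)
hsv=cv2.cvtColor(im,cv2.COLOR_BGR2HSV)
# amber wells clusters
m=((hsv[...,0]<20)&(hsv[...,1]>80)&(hsv[...,2]>110)).astype(np.uint8)*255
w=((hsv[...,1]<45)&(hsv[...,2]>190)).astype(np.uint8)*255
k=cv2.morphologyEx(cv2.bitwise_or(m,w),cv2.MORPH_CLOSE,np.ones((3,3)))
for c in cv2.findContours(k,cv2.RETR_EXTERNAL,cv2.CHAIN_APPROX_NONE)[0]:
    if cv2.contourArea(c)<80: continue
    (u,v),s,an=cv2.minAreaRect(c)
    if u<200 or v<95: continue
    box=cv2.boxPoints(((u,v),s,an)); P=ray("top",box,.018); 
    print(np.round((u,v,*s,an)),"ctr",np.round(P.mean(0),4),"edges",np.round([np.linalg.norm(P[1]-P[0]),np.linalg.norm(P[2]-P[1])],3),"dir01",np.round(np.degrees(np.arctan2(*(P[1]-P[0])[[1,0]])),1),(m[int(v)-12:int(v)+12,int(u)-12:int(u)+12]>0).sum())
E
```

```text
[419. 309.  20.  21.  68.] ctr [ 0.2583 -0.3625  0.018 ] edges [0.063 0.056] dir01 -68.1 189
[406. 266.  21.  26.  82.] ctr [ 0.3836 -0.3268  0.018 ] edges [0.08  0.064] dir01 -81.2 158
[446. 229.  27.  20.  13.] ctr [ 0.4974 -0.4529  0.018 ] edges [0.063 0.08 ] dir01 -14.5 148
[364. 221.  56.  30.  85.] ctr [ 0.5189 -0.2059  0.018 ] edges [0.094 0.172] dir01 -83.8 0
[540. 192.  15.  38.  90.] ctr [ 0.6177 -0.7472  0.018 ] edges [0.117 0.048] dir01 -89.3 0
[413. 196.  25.  20.  18.] ctr [ 0.6002 -0.3568  0.018 ] edges [0.064 0.077] dir01 -19.4 144
[248. 193. 119.  60.  11.] ctr [0.6039 0.1499 0.018 ] edges [0.19  0.371] dir01 -7.9 0
[451. 166.  17.  20.  68.] ctr [ 0.6963 -0.4773  0.018 ] edges [0.064 0.054] dir01 -67.2 130
[302. 158.  15.  12.  84.] ctr [ 0.716  -0.0162  0.018 ] edges [0.037 0.049] dir01 -83.3 0
[362. 138.  14.  18.  27.] ctr [ 0.7839 -0.2037  0.018 ] edges [0.06  0.044] dir01 -25.9 89
```

View pics/z0.png

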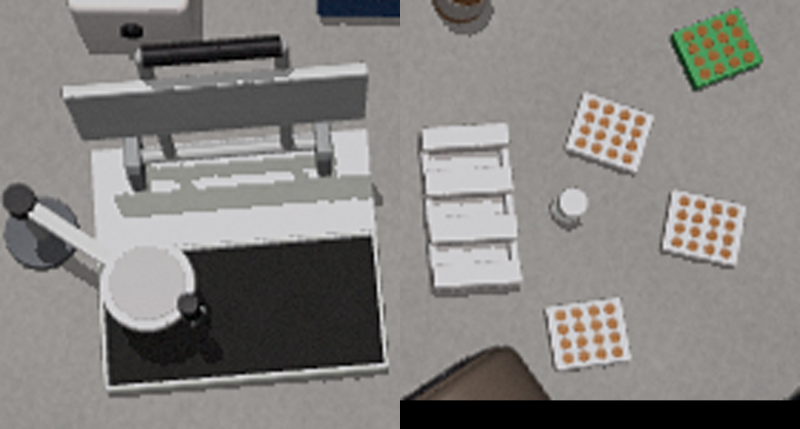

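```bash
python3 - <<'E'
from h import *
f=lambda p,x0:[p[0]/2.857+x0[0],p[1]/2.857+x0[1]]
A=(180,105)
for nm,ps,z in [("black BL,BR,TR",[(108,385),(383,363),(372,237)],.03),("rim BL BR",[(107,391),(388,367)],.03),("bar ends",[(137,54),(286,44)],.341),("knob top",[(189,302)],.184),("post top",[(18,199)],.15)]:
    print(nm,np.round(ray("top",[f(p,A) for p in ps],z)[:,:2],4).tolist())
im=cv2.imread("pics/top0.png"); g=im.max(2)
# near edge / right edge of black pad by dark mask line fit
bl=(g<45).astype(np.uint8)
near=[];right=[]
for u in range(255,312): 
    c=np.where(bl[200:245,u])[0]; 
    if len(c): near.append((u,200+c.max()+.5))
for v in range(195,230):
    c=np.where(bl[v,280:325])[0]
    if len(c): right.append((280+c.max()+.5,v))
for L in(near,right):
    P=ray("top",L,.03)[:,:2]; vx,vy,x,y=cv2.fitLine(P.astype(np.float32),cv2.DIST_HUBER,0,.01,.01).ravel(); print("line pt",x,y,"ang",np.degrees(np.arctan2(vy,vx)))
# rack: top at .042
w=(im.min(2)>190).astype(np.uint8); w[:,:335]=0;w[:,390:]=0; w[:185]=0; w[260:]=0
c=max(cv2.findContours(cv2.morphologyEx(w,cv2.MORPH_CLOSE,np.ones((5,5))),0,1)[0],key=cv2.contourArea)
rr=cv2.minAreaRect(c);B=cv2.boxPoints(rr);P=ray("top",B,.042);print("rack",np.round(P,4).tolist(),np.round(P.mean(0),4),np.round(B).tolist())
b=(340,150);ff=lambda p:[(p[0]-400)/2.857+340,p[1]/2.857+150]
print("walltops",np.round(ray("top",[ff(p) for p in[(422,130),(508,124),(519,284),(436,290)]],.042)[:,:2],4).tolist())
print("vial",np.round(ray("top",[ff((573,200))],.05),4),"amber",np.round(ray("top",[[366,137]],.14),3),"green",np.round(ray("top",[[166,165]],.1),3),"dish",ray("top",[[137,207]],.045).round(3))
E
```

```text
black BL,BR,TR [[0.4543, 0.2345], [0.4811, -0.053], [0.6172, -0.0408]]
rim BL BR [[0.448, 0.2353], [0.4769, -0.0583]]
bar ends [[0.702, 0.1776], [0.713, 0.0465]]
knob top [[0.512, 0.139]]
post top [[0.6213, 0.3144]]
line pt 0.47531292 0.039954793 ang -84.64856
line pt 0.5421992 -0.04630836 ang 5.7388425
rack [[0.5936, -0.1503, 0.042], [0.6036, -0.2419, 0.042], [0.4351, -0.254, 0.042], [0.4255, -0.1642, 0.042]] [ 0.5144 -0.2026  0.042 ] [[347.0, 195.0], [377.0, 192.0], [382.0, 248.0], [352.0, 250.0]]
walltops [[0.592, -0.1537], [0.5997, -0.2447], [0.4294, -0.2527], [0.4222, -0.1666]]
vial [[ 0.5171 -0.3095  0.05  ]] amber [[ 0.743 -0.198  0.14 ]] green [[0.664 0.386 0.1  ]] dish [[0.548 0.478 0.045]]
```

>>> {"api": "jog_arm", "payload": {
  "deltas": [
    [[1,3.5,5,0,0],[1,3.5,5,0,0],[1,3.5,5,0,0],[1,3.5,5,0,0],[1,3.5,5,0,0],[1,3.5,5,0,0],[1,3.5,5,0,0],[1,3.5,5,0,0]]
  ],
  "force": 10
}}

```text
time_s: 1.15
tcp_pos: [0.4801, -0.243, 0.2457]
eef_rot: [-180.0, 0.0, -162.8]
contact_force: [0.4, -0.5, 0.4]
gripper_width: 0.0876
gripper_force: 0.0
```

>>> {"api": "jog_arm", "payload": {
  "deltas": [
    [[1,0.5,5.5,0,0],[1,0.5,5.5,0,0],[1,0.5,5.5,0,0],[1,0.5,5.5,0,0],[1,0.5,5.5,0,0],[1,0.5,5.5,0,0],[1,0.3,5.4,0,0],[1,0,0,0,0]]
  ]
}}

```text
time_s: 2.15
tcp_pos: [0.5123, 0.1422, 0.2451]
eef_rot: [180.0, -0.0, -162.6]
contact_force: [-0.3, -0.8, 1.1]
gripper_width: 0.0877
gripper_force: 0.0
```

```bash
python3 - <<'E'
from h import *
st()
im=r.capture("wrist");cv2.imwrite("pics/w1.png",im);print(proj("wrist",[[.512,.139,.184],[.621,.314,.15]]))
E
```

```text
2.15 [0.5123 0.1422 0.2451] [ 180.    -0.  -162.6] [-0.3 -0.8  1.1] 0.08771048869079685 0.0
[[282.05355711 238.27550395]
 [448.70166115 402.48695383]]
```

View pics/w1.png

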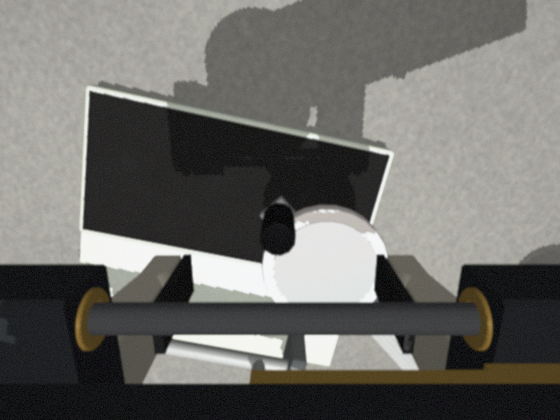

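>>> {"api": "jog_arm", "payload": {
  "deltas": [
    [[1,0,-0.3,-4,0],[1,0,0,-4,0],[-0.6,0,0,0,0],[-0.6,0,0,0,0],[-0.8,0,0,0,0],[-0.8,0,0,0,0],[-0.8,-1.5,1.1,0,0],[-0.8,-1.4,1.1,0,0]]
  ],
  "force": 10
}}

```text
time_s: 3.2
tcp_pos: [0.4802, 0.1561, 0.1649]
eef_rot: [-179.8, -0.3, -162.9]
contact_force: [-6.0, -7.9, 2.8]
gripper_width: 0.0328
gripper_force: 3.8
```

>>> {"api": "jog_arm", "payload": {
  "deltas": [
    [[-0.8,-2.5,2.6,0,0],[-0.8,-2,3.1,0,0],[-0.8,-1.4,3.3,0,0],[-0.8,-0.8,3.5,0,0],[-0.8,-0.2,3.6,0,0],[-0.8,0.4,3.6,0,0],[-0.8,1.1,3.5,0,0],[-0.8,1.7,3.2,0,0]]
  ]
}}

```text
time_s: 4.2
tcp_pos: [0.4444, 0.4232, 0.1653]
eef_rot: [-180.0, -0.1, -162.8]
contact_force: [-1.4, -1.7, 1.6]
gripper_width: 0.0215
gripper_force: 10.0
```

>>> {"api": "jog_arm", "payload": {
  "deltas": [
    [[-0.8,1,1.5,0,0],[-0.8,0,0,0,0]]
  ]
}}

```text
time_s: 4.45
tcp_pos: [0.4554, 0.4387, 0.1652]
eef_rot: [180.0, -0.0, -162.8]
contact_force: [-3.2, 2.5, -0.5]
gripper_width: 0.022
gripper_force: 10.0
```

```bash
python3 - <<'E'
from h import *
st()
im=r.capture("top");cv2.imwrite("pics/top1.png",im[80:380,60:480])
E
```

```text
4.45 [0.4554 0.4387 0.1652] [ 180.    -0.  -162.8] [-3.2  2.5 -0.5] 0.021971589218379335 10.00031366944313
```

View pics/top1.png

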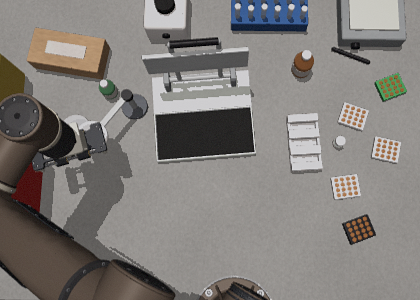

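```bash
cat >> h.py <<'E'
def panels(im,z=.018):
    hsv=cv2.cvtColor(im,cv2.COLOR_BGR2HSV)
    m=((hsv[...,0]<20)&(hsv[...,1]>80)&(hsv[...,2]>110)).astype(np.uint8)*255
    w=((hsv[...,1]<45)&(hsv[...,2]>190)).astype(np.uint8)*255
    k=cv2.morphologyEx(cv2.bitwise_or(m,w),cv2.MORPH_CLOSE,np.ones((3,3)))
    for c in cv2.findContours(k,cv2.RETR_EXTERNAL,cv2.CHAIN_APPROX_NONE)[0]:
        if not 300<cv2.contourArea(c)<900: continue
        q=cv2.minAreaRect(c); u,v=map(int,q[0])
        if (m[v-12:v+12,u-12:u+12]>0).sum()<100: continue
        P=ray("top",cv2.boxPoints(q),z); e=[P[1]-P[0],P[2]-P[1]]; L=[np.linalg.norm(t) for t in e]; s=e[int(np.argmin(L))]
        print("panel",(u,v),np.round(P.mean(0)[:2],4),"LxS",np.round(sorted(L),3),"shortdir",round(np.degrees(np.arctan2(s[1],s[0]))%180,1))
E
python3 - <<'E'
from h import *
panels(r.capture("top")); print(np.round(r.get_state()["joints"],1))
E
```

```text
panel (418, 308) [ 0.2583 -0.3625] LxS [0.056 0.063] shortdir 20.2
panel (405, 266) [ 0.3835 -0.3269] LxS [0.064 0.08 ] shortdir 5.8
panel (445, 228) [ 0.4974 -0.4529] LxS [0.063 0.08 ] shortdir 165.5
panel (413, 195) [ 0.6001 -0.3573] LxS [0.064 0.078] shortdir 160.6
[ 6.160e+01  1.990e+01 -1.130e+01 -1.000e-01 -5.880e+01 -1.343e+02]
```

>>> {"api": "jog_arm", "payload": {
  "deltas": [
    [[1,0,0,0,0],[1,0,0,0,0],[1,0,0,0,0],[1,0,0,4,0],[1,0,0,5,0],[1,0,-5.5,0,0.11],[1,0,-5.5,0,0.11],[1,0,-5.5,0,0.11]]
  ]
}}

```text
time_s: 5.55
tcp_pos: [0.456, 0.2702, 0.2558]
eef_rot: [-180.0, 0.0, -143.7]
contact_force: [0.5, -0.4, 0.1]
gripper_width: 0.0872
gripper_force: 0.0
```

>>> {"api": "jog_arm", "payload": {
  "deltas": [
    [[1,0,-6,0,0.11],[1,0,-6,0,0.11],[1,0,-6,0,0.11],[1,0,-6,0,0.11],[1,0,-6,0,0.11],[1,2,-5.5,0,0.06],[1,2,-5.5,0,0],[1,2,-5.5,0,0]]
  ]
}}

```text
time_s: 6.55
tcp_pos: [0.5165, -0.1951, 0.256]
eef_rot: [-179.9, 0.0, -109.0]
contact_force: [1.7, 0.9, 0.8]
gripper_width: 0.0877
gripper_force: 0.0
```

>>> {"api": "jog_arm", "payload": {
  "deltas": [
    [[1,2,-5.5,0,0],[1,2,-5.5,0,0],[1,2,-5.5,0,0],[1,2.4,-4.5,0,0],[1,0,0,0,0]]
  ]
}}

```text
time_s: 7.18
tcp_pos: [0.6002, -0.4061, 0.2531]
eef_rot: [179.8, -0.0, -109.2]
contact_force: [-0.2, -0.5, -0.2]
gripper_width: 0.0878
gripper_force: 0.0
```

```bash
python3 - <<'E'
from h import *
st(); print(np.round(r.get_state()["joints"],1))
im=r.capture("wrist");cv2.imwrite("pics/w2.png",im)
panels(r.capture("top"))
E
```

```text
7.175 [ 0.6002 -0.4061  0.2531] [ 179.8   -0.  -109.2] [-0.2 -0.5 -0.2] 0.0878385422293965 0.0
[-18.7  25.1   8.6   0.  -73.7  -0.5]
panel (419, 308) [ 0.2585 -0.363 ] LxS [0.056 0.064] shortdir 20.2
panel (406, 265) [ 0.3841 -0.3302] LxS [0.065 0.074] shortdir 6.1
panel (447, 229) [ 0.4959 -0.4571] LxS [0.056 0.068] shortdir 166.6
```

View pics/w2.png

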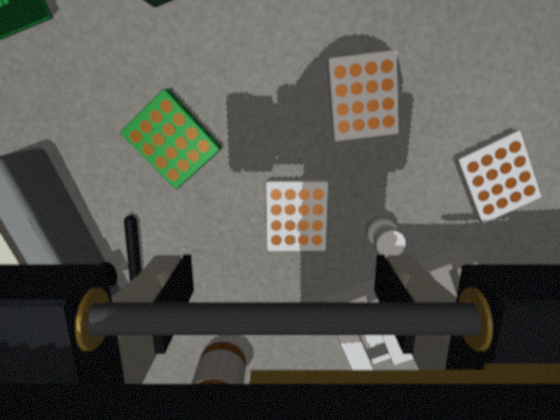

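>>> {"api": "jog_arm", "payload": {
  "deltas": [
    [[1,0,4.9,0,0],[1,0,0,-6,0],[1,0,0,-6,0],[1,0,0,-6,0],[1,0,0,-3,0],[1,0,0,-2,0],[0.2,0,0,0,0],[0.2,0,0,0,0]]
  ],
  "force": 15
}}

```text
time_s: 8.28
tcp_pos: [0.6014, -0.3541, 0.0275]
eef_rot: [-179.8, -0.0, -108.9]
contact_force: [-0.3, -0.2, 0.7]
gripper_width: 0.0729
gripper_force: 0.0
```

>>> {"api": "jog_arm", "payload": {
  "deltas": [
    [[0.2,0,0,0,0],[0.2,0,0,0,0]]
  ]
}}

```text
time_s: 8.52
tcp_pos: [0.6016, -0.3542, 0.0276]
eef_rot: [-179.8, -0.0, -108.9]
contact_force: [0.4, 1.7, 6.8]
gripper_width: 0.066
gripper_force: 15.0
```

>>> {"api": "jog_arm", "payload": {
  "deltas": [
    [[0.2,0,0,5,0],[0.2,0,0,6,0],[0.2,-0.8,6,2,0.05],[0.2,-0.8,6,0,0.05],[0.2,-0.8,6,0,0.05],[0.2,-0.8,6,0,0.05],[0.2,-0.8,6,0,0.05],[0.2,-0.8,6,0,0.05]]
  ]
}}

```text
time_s: 9.52
tcp_pos: [0.5519, 0.0067, 0.1557]
eef_rot: [-180.0, 0.0, -91.7]
contact_force: [0.7, 0.2, -1.4]
gripper_width: 0.0654
gripper_force: 15.0
```

>>> {"api": "jog_arm", "payload": {
  "deltas": [
    [[0.2,-0.9,6,0,0.05],[0.2,-0.9,6,0,0.05],[0.2,-0.9,6,0,0.024],[0.2,0,0,0,0],[0.2,0,0,0,0]]
  ]
}}

```text
time_s: 10.15
tcp_pos: [0.525, 0.1851, 0.1552]
eef_rot: [180.0, -0.0, -84.6]
contact_force: [0.2, -0.2, -1.1]
gripper_width: 0.0662
gripper_force: 15.0
```

```bash
python3 - <<'E'
from h import *
st(); im=r.capture("top");cv2.imwrite("pics/top2.png",im); panels(im)
im=r.capture("scene");cv2.imwrite("pics/s2.png",im[130:330,140:400])
E
```

```text
10.15 [0.525  0.1851 0.1552] [180.   -0.  -84.6] [ 0.2 -0.2 -1.1] 0.06621789754971893 14.998240917921066
panel (418, 308) [ 0.2583 -0.3625] LxS [0.056 0.063] shortdir 20.2
panel (405, 266) [ 0.3836 -0.3266] LxS [0.065 0.08 ] shortdir 6.1
panel (446, 228) [ 0.4978 -0.4532] LxS [0.064 0.081] shortdir 165.5
```

View pics/s2.png

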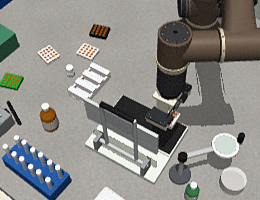

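>>> {"api": "jog_arm", "payload": {
  "deltas": [
    [[0.2,0.2,0.7,-4,0],[0.2,0,0,-4,0],[0.2,0,0,-1.4,0],[0.2,0,0,-0.2,0],[0.2,0,0,0,0],[1,0,0,0,0],[1,0,0,0,0],[1,0,0,0,0]]
  ]
}}

```text
time_s: 11.25
tcp_pos: [0.5277, 0.1922, 0.0598]
eef_rot: [-179.9, 0.0, -84.7]
contact_force: [-0.4, 0.5, 0.7]
gripper_width: 0.0863
gripper_force: 0.0
```

>>> {"api": "jog_arm", "payload": {
  "deltas": [
    [[1,0,0,4,0],[1,0,0,6,0],[1,0,-6,4,-0.04],[1,0,-6,0,-0.05],[1,0,-6,0,-0.05],[1,0,-6,0,-0.05],[1,0,-6,0,-0.05],[1,0,-6,0,-0.05]]
  ]
}}

```text
time_s: 12.25
tcp_pos: [0.5273, -0.1619, 0.1943]
eef_rot: [-179.9, 0.0, -101.4]
contact_force: [0.7, 0.6, -0.2]
gripper_width: 0.0877
gripper_force: 0.0
```

>>> {"api": "jog_arm", "payload": {
  "deltas": [
    [[1,0,-6,0,-0.05],[1,0,-6,0,0],[1,0,-6,0,0],[1,-0.8,-5,0,0],[1,-0.8,-5,0,0],[1,0,0,0,0]]
  ]
}}

```text
time_s: 13.0
tcp_pos: [0.5102, -0.4431, 0.193]
eef_rot: [179.9, -0.0, -104.4]
contact_force: [0.5, 0.8, -0.9]
gripper_width: 0.0873
gripper_force: 0.0
```

```bash
python3 - <<'E'
from h import *
st(); im=r.capture("top");cv2.imwrite("pics/top3.png",im); panels(im); panels(im,.048)
E
```

```text
13.0 [ 0.5102 -0.4431  0.193 ] [ 179.9   -0.  -104.4] [ 0.5  0.8 -0.9] 0.08729723029685568 0.0
panel (233, 214) [0.5338 0.192 ] LxS [0.065 0.081] shortdir 5.9
panel (233, 214) [0.5278 0.1887] LxS [0.064 0.079] shortdir 5.9
```

>>> {"api": "jog_arm", "payload": {
  "deltas": [
    [[1,-1.3,-1,-6,0],[1,0,0,-6,0],[1,0,0,-3,0],[1,0,0,-2,0],[0.2,0,0,0,0],[0.2,0,0,0,0],[0.2,0,0,0,0],[0.2,0,0,0,0]]
  ]
}}

```text
time_s: 14.05
tcp_pos: [0.4994, -0.4502, 0.0254]
eef_rot: [-179.9, -0.0, -104.1]
contact_force: [0.5, 2.7, 5.3]
gripper_width: 0.066
gripper_force: 14.9
```

>>> {"api": "jog_arm", "payload": {
  "deltas": [
    [[0.2,0,0,5,0],[0.2,0,0,6,0],[0.2,0.4,6,2,0.05],[0.2,0.4,6,0,0.05],[0.2,0.4,6,0,0.05],[0.2,0.4,6,0,0.05],[0.2,0.4,6,0,0.05],[0.2,0.4,6,0,0.05]]
  ]
}}

```text
time_s: 15.05
tcp_pos: [0.5222, -0.0891, 0.1541]
eef_rot: [-179.9, 0.0, -86.9]
contact_force: [1.7, 0.4, -0.5]
gripper_width: 0.066
gripper_force: 14.9
```

>>> {"api": "jog_arm", "payload": {
  "deltas": [
    [[0.2,0.5,6,0,0.046],[0.2,0.5,6,0,0],[0.2,0.5,6,0,0],[0.2,0,0,0,0],[0.2,0,0,0,0]]
  ]
}}

```text
time_s: 15.68
tcp_pos: [0.537, 0.0892, 0.1536]
eef_rot: [180.0, -0.0, -84.3]
contact_force: [-0.4, -0.2, -1.0]
gripper_width: 0.0657
gripper_force: 14.9
```

```bash
python3 - <<'E'
from h import *
st(); im=r.capture("top");cv2.imwrite("pics/top4.png",im); panels(im)
E
```

```text
15.675 [0.537  0.0892 0.1536] [180.   -0.  -84.3] [-0.4 -0.2 -1. ] 0.06573636665364029 14.914947599172592
panel (418, 308) [ 0.2583 -0.3625] LxS [0.056 0.063] shortdir 20.2
panel (405, 266) [ 0.3837 -0.3268] LxS [0.064 0.08 ] shortdir 5.8
panel (233, 214) [0.5337 0.192 ] LxS [0.064 0.08 ] shortdir 6.3
```

>>> {"api": "jog_arm", "payload": {
  "deltas": [
    [[0.2,0,0.8,-4,0],[0.2,0,0,-4,0],[0.2,0,0,-1.5,0],[0.2,0,0,-0.2,0],[0.2,0,0,0,0],[1,0,0,0,0],[1,0,0,0,0],[1,0,0,0,0]]
  ]
}}

```text
time_s: 16.73
tcp_pos: [0.5377, 0.0973, 0.0571]
eef_rot: [-179.9, 0.0, -84.3]
contact_force: [-0.0, -0.2, 0.3]
gripper_width: 0.0862
gripper_force: 0.0
```

>>> {"api": "jog_arm", "payload": {
  "deltas": [
    [[1,0,0,4,0],[1,0,0,6,0],[1,-1,-5,3,0],[1,-2,-5.5,0,0],[1,-2,-5.5,0,0],[1,-2,-5.5,0,0],[1,-2,-5.5,0,0],[1,-2,-5.5,0,0]]
  ]
}}

```text
time_s: 17.73
tcp_pos: [0.4267, -0.2294, 0.1871]
eef_rot: [-179.9, -0.0, -84.3]
contact_force: [2.1, -0.0, -0.7]
gripper_width: 0.0876
gripper_force: 0.0
```

>>> {"api": "jog_arm", "payload": {
  "deltas": [
    [[1,-2,-5,0,0],[1,-2,-4.6,0,0],[1,0,0,0,0]]
  ]
}}

```text
time_s: 18.1
tcp_pos: [0.3858, -0.3262, 0.1865]
eef_rot: [180.0, -0.0, -84.6]
contact_force: [-0.7, 0.3, -1.1]
gripper_width: 0.0878
gripper_force: 0.0
```

```bash
python3 - <<'E'
from h import *
st(); im=r.capture("top");cv2.imwrite("pics/top5.png",im); panels(im,.048)
im=r.capture("wrist"); cv2.imwrite("pics/w5.png",im)
E
```

```text
18.1 [ 0.3858 -0.3262  0.1865] [180.   -0.  -84.6] [-0.7  0.3 -1.1] 0.08775547544155722 0.0
panel (418, 308) [ 0.2574 -0.3555] LxS [0.055 0.062] shortdir 20.2
panel (233, 214) [0.5279 0.1887] LxS [0.064 0.079] shortdir 6.3
panel (265, 211) [0.5381 0.0935] LxS [0.064 0.078] shortdir 7.2
```

View pics/w5.png

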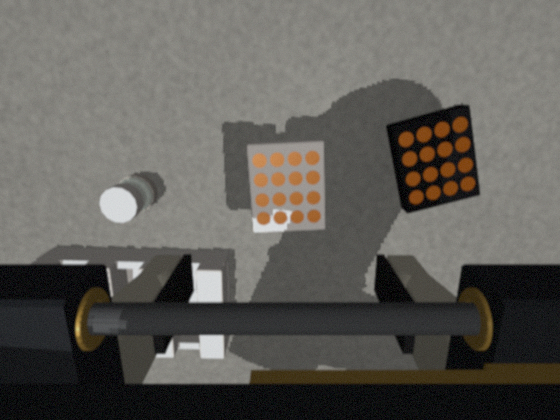

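>>> {"api": "jog_arm", "payload": {
  "deltas": [
    [[1,-0.2,-0.3,-6,0],[1,0,0,-6,0],[1,0,0,-3,0],[1,0,0,-1.4,0],[0.2,0,0,0,0],[0.2,0,0,0,0],[0.2,0,0,0,0],[0.2,0,0,0,0]]
  ]
}}

```text
time_s: 19.2
tcp_pos: [0.3863, -0.3271, 0.0239]
eef_rot: [-179.9, -0.1, -84.3]
contact_force: [0.5, 3.6, 7.5]
gripper_width: 0.0663
gripper_force: 14.9
```

>>> {"api": "jog_arm", "payload": {
  "deltas": [
    [[0.2,0,0,5,0],[0.2,0,0,6,0],[0.2,2.7,5.5,2,0],[0.2,2.7,5.5,0,0],[0.2,2.7,5.5,0,0],[0.2,2.7,5.5,0,0],[0.2,2.7,5.5,0,0],[0.2,2.6,5,0,0]]
  ]
}}

```text
time_s: 20.2
tcp_pos: [0.5462, -0.0015, 0.1526]
eef_rot: [-179.9, 0.0, -84.3]
contact_force: [1.2, -0.7, -1.4]
gripper_width: 0.0658
gripper_force: 14.9
```

>>> {"api": "jog_arm", "payload": {
  "deltas": [
    [[0.2,0,0,0,0],[0.2,0,0,0,0]]
  ]
}}

```text
time_s: 20.45
tcp_pos: [0.5452, -0.0034, 0.1519]
eef_rot: [180.0, 0.0, -84.3]
contact_force: [-0.7, -1.1, -1.1]
gripper_width: 0.066
gripper_force: 14.9
```

>>> {"api": "jog_arm", "payload": {
  "deltas": [
    [[0.2,0,0.6,-4,0],[0.2,0,0,-4,0],[0.2,0,0,-1.5,0],[0.2,0,0,-0.2,0],[0.2,0,0,0,0],[1,0,0,0,0],[1,0,0,0,0],[1,0,0,0,0]]
  ]
}}

```text
time_s: 21.45
tcp_pos: [0.5459, 0.0026, 0.0555]
eef_rot: [-179.9, 0.0, -84.3]
contact_force: [0.1, 0.2, -0.1]
gripper_width: 0.0863
gripper_force: 0.0
```

>>> {"api": "jog_arm", "payload": {
  "deltas": [
    [[1,0,0,4,0],[1,0,0,6,0],[1,0,0,6,0],[1,0,0,6,0],[1,0,0,6,0],[1,0,0,5.5,0],[1,0,0,0,0],[1,0,0,0,0]]
  ]
}}

```text
time_s: 22.45
tcp_pos: [0.5452, 0.0026, 0.3897]
eef_rot: [180.0, 0.0, -84.3]
contact_force: [0.2, 0.8, -1.1]
gripper_width: 0.0875
gripper_force: 0.0
```

```bash
python3 - <<'E'
from h import *
st(); im=r.capture("top");cv2.imwrite("pics/top6.png",im[80:300,140:480]); panels(im,.048)
E
```

```text
22.45 [0.5452 0.0026 0.3897] [180.    0.  -84.3] [ 0.2  0.8 -1.1] 0.08752422805773562 0.0
panel (418, 308) [ 0.2574 -0.3555] LxS [0.055 0.062] shortdir 20.2
panel (265, 211) [0.5381 0.0935] LxS [0.064 0.078] shortdir 7.2
```

View pics/top6.png

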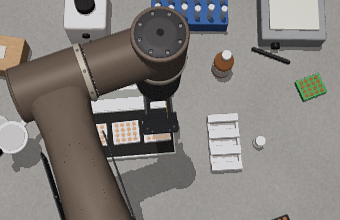

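>>> {"api": "jog_arm", "payload": {
  "deltas": [
    [[1,4.1,2.7,0,0],[1,4.1,2.7,0,0],[1,4.1,2.7,0,0],[1,4,2.8,0,0],[1,0,0,0,0]]
  ]
}}

```text
time_s: 23.12
tcp_pos: [0.7101, 0.1135, 0.3841]
eef_rot: [179.6, -0.1, -84.3]
contact_force: [0.0, -0.3, -0.7]
gripper_width: 0.0876
gripper_force: 0.0
```

```bash
python3 - <<'E'
from h import *
st(); im=r.capture("wrist"); cv2.imwrite("pics/w7.png",im); print(proj("wrist",[[.7035,.173,.331],[.715,.05,.331]]))
panels(r.capture("top"),.048); s=r.capture("scene"); cv2.imwrite("pics/s7.png",s)
E
```

```text
23.125 [0.7101 0.1135 0.3841] [ 1.796e+02 -1.000e-01 -8.430e+01] [ 0.  -0.3 -0.7] 0.08755589750794039 0.0
[[282.72088495 334.32767829]
 [283.96764731 134.02852043]]
panel (418, 308) [ 0.2574 -0.3555] LxS [0.055 0.062] shortdir 20.2
panel (265, 212) [0.5361 0.0931] LxS [0.06  0.078] shortdir 7.2
```

View pics/w7.png

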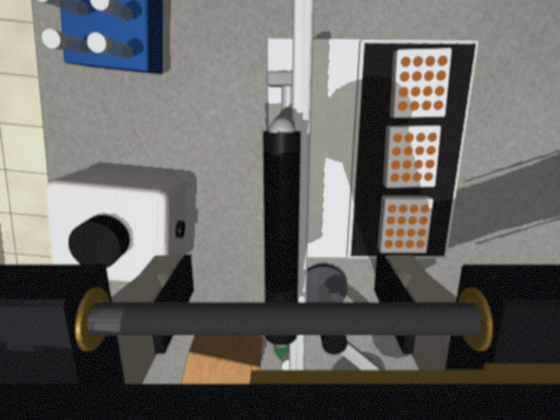

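>>> {"api": "jog_arm", "payload": {
  "deltas": [
    [[1,0,0,-2.5,0],[1,0,0,-2.3,0],[-0.8,0,0,0,0],[-0.8,0,0,0,0],[-0.8,0,0,0,0],[-0.8,0,0,0,0],[-0.8,0,0,0,0],[-0.8,0,0,0,0]]
  ],
  "force": 20
}}

```text
time_s: 24.28
tcp_pos: [0.7086, 0.1115, 0.342]
eef_rot: [180.0, -0.0, -84.3]
contact_force: [0.9, -0.6, -0.1]
gripper_width: 0.0333
gripper_force: 0.0
```

>>> {"api": "jog_arm", "payload": {
  "deltas": [
    [[-0.2,0,0,-0.6,0],[-0.8,0,0,0,0],[-0.8,0,0,0,0],[-0.8,0,0,0,0]]
  ]
}}

```text
time_s: 24.78
tcp_pos: [0.7091, 0.1115, 0.3357]
eef_rot: [-180.0, 0.0, -84.3]
contact_force: [3.0, -0.3, -3.1]
gripper_width: 0.0193
gripper_force: 20.0
```

>>> {"api": "jog_arm", "payload": {
  "deltas": [
    [[-0.8,-2.6,-0.3,0,0],[-0.8,-2.6,-0.2,-0.3,0],[-0.8,-2.6,-0.2,-0.6,0],[-0.8,-2.5,-0.3,-0.9,0],[-0.8,-2.4,-0.2,-1.1,0],[-0.8,-2.3,-0.2,-1.3,0],[-0.8,-2.1,-0.2,-1.5,0],[-0.8,-2,-0.2,-1.8,0]]
  ]
}}

```text
time_s: 25.78
tcp_pos: [0.5193, 0.094, 0.2631]
eef_rot: [-179.6, 0.1, -84.3]
contact_force: [4.7, 2.4, 3.7]
gripper_width: 0.0194
gripper_force: 20.0
```

```bash
python3 - <<'E'
from h import *
st(); s=r.capture("scene"); cv2.imwrite("pics/s8.png",cv2.resize(s[150:330,180:380],None,fx=3,fy=3))
E
```

```text
25.775 [0.5193 0.094  0.2631] [-1.796e+02  1.000e-01 -8.430e+01] [4.7 2.4 3.7] 0.01936638138745107 20.003001987934113
```

View pics/s8.png

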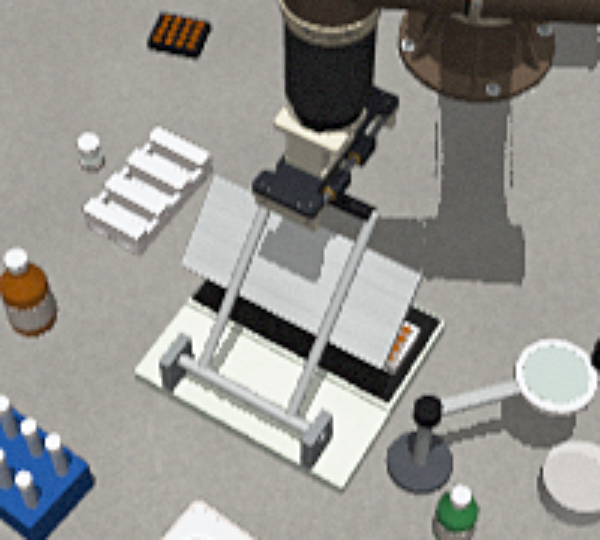

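>>> {"api": "jog_arm", "payload": {
  "deltas": [
    [[-0.8,-1.8,-0.2,-1.9,0],[-0.8,-1.6,-0.1,-2.1,0],[-0.8,-1.4,-0.1,-2.3,0],[-0.8,-1.2,-0.1,-2.4,0],[-0.8,-0.9,-0.1,-2.5,0],[-0.8,-0.7,-0.1,-2.6,0],[-0.8,-0.4,0,-2.6,0],[-0.8,-0.1,0,-2.6,0]]
  ]
}}

```text
time_s: 26.82
tcp_pos: [0.4395, 0.0876, 0.0724]
eef_rot: [-179.7, 0.1, -84.2]
contact_force: [5.5, -3.6, 9.7]
gripper_width: 0.019
gripper_force: 20.0
```

>>> {"api": "jog_arm", "payload": {
  "deltas": [
    [[-0.8,0,0,0,0],[-0.8,0,0,0,0],[-0.8,0,0,0,0]]
  ]
}}

```text
time_s: 27.2
tcp_pos: [0.4396, 0.0877, 0.0728]
eef_rot: [-179.7, 0.1, -84.2]
contact_force: [5.3, -1.5, 7.2]
gripper_width: 0.0188
gripper_force: 20.0
```

>>> {"api": "jog_arm", "payload": {
  "deltas": [
    [[-0.8,0,0,-0.2,0],[-0.8,0,0,-0.2,0],[-0.8,0,0,0,0],[-0.8,0,0,0,0]]
  ]
}}

```text
time_s: 27.7
tcp_pos: [0.4396, 0.0877, 0.0692]
eef_rot: [-179.7, 0.1, -84.2]
contact_force: [2.7, -2.4, 13.8]
gripper_width: 0.0196
gripper_force: 20.0
```

```bash
python3 - <<'E'
from h import *
st(); s=r.capture("scene"); cv2.imwrite("pics/s9.png",cv2.resize(s[150:330,180:380],None,fx=3,fy=3))
E
```

```text
27.7 [0.4396 0.0877 0.0692] [-1.797e+02  1.000e-01 -8.420e+01] [ 2.7 -2.4 13.8] 0.01955169551000181 19.99725043773651
```

View pics/s9.png

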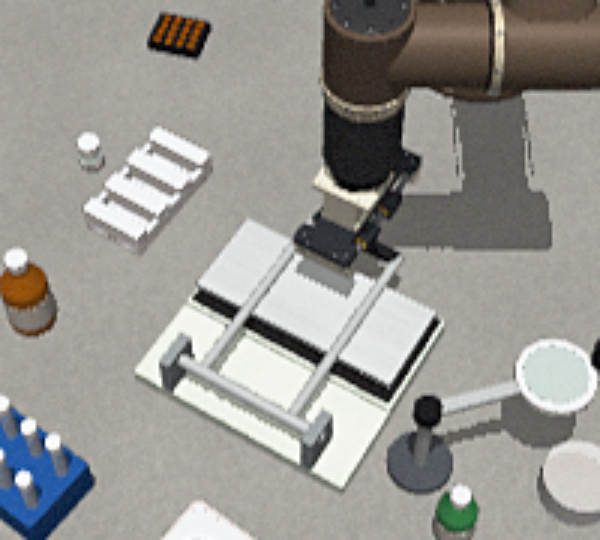

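>>> {"api": "jog_arm", "payload": {
  "deltas": [
    [[-0.8,0,0,1.5,0],[-0.8,0.1,0,1.5,0],[-0.8,0.2,0,1.3,0],[-0.8,0.2,0,1.3,0],[-0.8,0.3,0,1.3,0],[-0.8,0.3,0,1.3,0],[-0.8,0.4,0,1.3,0],[-0.8,0.5,0,1.2,0]]
  ]
}}

```text
time_s: 28.75
tcp_pos: [0.4645, 0.09, 0.1784]
eef_rot: [-179.1, 0.3, -84.2]
contact_force: [25.7, 4.8, -6.5]
gripper_width: 0.0194
gripper_force: 20.0
```

>>> {"api": "jog_arm", "payload": {
  "deltas": [
    [[-0.8,0.6,0.1,1.2,0],[-0.8,0.6,0,1.2,0],[-0.8,0.7,0.1,1.1,0],[-0.8,0.7,0.1,1.1,0],[-0.8,0.8,0.1,1.1,0],[-0.8,0.8,0,1,0],[-0.8,0.9,0.1,1,0],[-0.8,0.9,0.1,1,0]]
  ]
}}

```text
time_s: 29.75
tcp_pos: [0.5232, 0.0951, 0.2607]
eef_rot: [-179.4, 0.2, -84.3]
contact_force: [35.4, 2.6, -29.9]
gripper_width: 0.0191
gripper_force: 19.9
```

>>> {"api": "jog_arm", "payload": {
  "deltas": [
    [[-0.8,1,0.1,0.9,0],[-0.8,1,0.1,0.9,0],[-0.8,1,0.1,0.8,0],[-0.8,1.1,0.1,0.7,0],[-0.8,1.1,0.1,0.7,0],[-0.8,1.2,0.1,0.6,0],[-0.8,1.2,0.1,0.6,0],[-0.8,1.2,0.1,0.5,0]]
  ]
}}

```text
time_s: 30.75
tcp_pos: [0.6058, 0.1026, 0.3168]
eef_rot: [180.0, 0.2, -84.3]
contact_force: [4.9, 7.0, -7.8]
gripper_width: 0.0195
gripper_force: 20.0
```

>>> {"api": "jog_arm", "payload": {
  "deltas": [
    [[-0.8,1.2,0.1,0.4,0],[-0.8,1.3,0.1,0.4,0],[-0.8,1.3,0.1,0.3,0],[-0.8,1.3,0.1,0.3,0],[-0.8,1.3,0.1,0.2,0],[-0.8,1.3,0.2,0.1,0],[-0.8,1.3,0.1,0,0],[-0.8,1.3,0.2,0,0]]
  ]
}}

```text
time_s: 31.75
tcp_pos: [0.7082, 0.1107, 0.3348]
eef_rot: [180.0, 0.0, -84.3]
contact_force: [2.5, 1.2, -1.2]
gripper_width: 0.0193
gripper_force: 20.0
```

>>> {"api": "jog_arm", "payload": {
  "deltas": [
    [[-0.8,0,0,0,0],[-0.8,0,0,0,0],[-0.8,0,0,0,0]]
  ]
}}

```text
time_s: 32.12
tcp_pos: [0.7076, 0.1106, 0.3347]
eef_rot: [180.0, 0.0, -84.3]
contact_force: [3.1, 3.7, -4.2]
gripper_width: 0.0196
gripper_force: 20.0
```

>>> {"api": "jog_arm", "payload": {
  "deltas": [
    [[-0.8,0.2,0,0,0],[-0.4,0,0,0,0],[0,0,0,0,0],[0.5,0,0,0,0],[1,0,0,0,0],[1,0,0,0,0],[1,0,0,5,0],[1,0,0,2,0]]
  ]
}}

```text
time_s: 33.12
tcp_pos: [0.7101, 0.1102, 0.4083]
eef_rot: [-179.8, -0.0, -84.3]
contact_force: [0.4, -0.2, 0.8]
gripper_width: 0.081
gripper_force: 0.0
```

>>> {"api": "jog_arm", "payload": {
  "deltas": [
    [[1,-2,-5,0,0],[1,-3.5,-5,0,-0.18],[1,-3.5,-5,0,-0.18],[1,-3.5,-5,0,-0.18],[1,-3.5,-5,0,-0.18],[1,-3.5,-5,0,-0.18],[1,0,-4,0,-0.18],[1,0,0,0,-0.18]]
  ]
}}

```text
time_s: 34.12
tcp_pos: [0.5137, -0.2319, 0.4052]
eef_rot: [-180.0, 0.0, -157.0]
contact_force: [0.7, 0.9, -0.1]
gripper_width: 0.0871
gripper_force: 0.0
```

>>> {"api": "jog_arm", "payload": {
  "deltas": [
    [[1,0,0,0,-0.18],[1,0,-3,-4,-0.16],[1,0,0,0,0]]
  ]
}}

```text
time_s: 34.5
tcp_pos: [0.5132, -0.2601, 0.3618]
eef_rot: [179.9, -0.3, -176.2]
contact_force: [-0.9, -0.2, -0.5]
gripper_width: 0.0874
gripper_force: 0.0
```

```bash
python3 - <<'E'
from h import *
st(); print(np.round(r.get_state()["joints"],1))
w=r.capture("wrist"); cv2.imwrite("pics/w10.png",w); np.save("w10ci.npy",r.camera_info("wrist"),allow_pickle=True)
t=r.capture("top"); cv2.imwrite("pics/top10.png",t); panels(t,.048)
cv2.imwrite("pics/m10.png",np.hstack([cv2.resize(w,(400,300)),t[60:360,150:550]]))
E
```

```text
34.5 [ 0.5132 -0.2601  0.3618] [ 179.9   -0.3 -176.2] [-0.9 -0.2 -0.5] 0.08740431799811867 0.0
[ -7.4   8.3  -0.8  -0.1 -81.2 -78.7]
panel (418, 308) [ 0.2574 -0.3555] LxS [0.055 0.062] shortdir 20.2
panel (233, 214) [0.5278 0.1887] LxS [0.064 0.079] shortdir 5.9
panel (265, 211) [0.5381 0.0934] LxS [0.064 0.078] shortdir 7.2
```

View pics/m10.png

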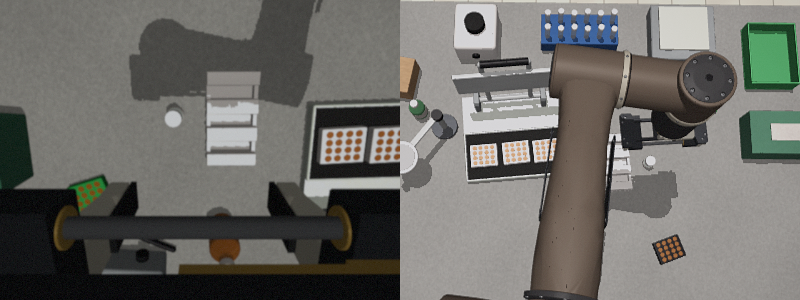

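```bash
python3 - <<'E'
from h import *
ci=np.load("w10ci.npy",allow_pickle=True).item()
P=ray("wrist",np.array([(207.5,71.5),(260,71.5),(256,165),(207.5,165)])*1.4,.042,ci)[:,:2]; print(np.round(P,4).tolist(),P.mean(0))
w=cv2.imread("pics/w10.png"); cv2.imwrite("pics/w10r.png",cv2.resize(w[85:245,270:380],None,fx=3.5,fy=3.5,interpolation=cv2.INTER_CUBIC))
Rm=lambda a:np.array([[np.cos(a),-np.sin(a)],[np.sin(a),np.cos(a)]])
E
```

```text
[[0.4357, -0.2576], [0.4295, -0.1683], [0.5987, -0.1532], [0.6051, -0.245]] [ 0.5172508  -0.20603335]
```

View pics/w10r.png

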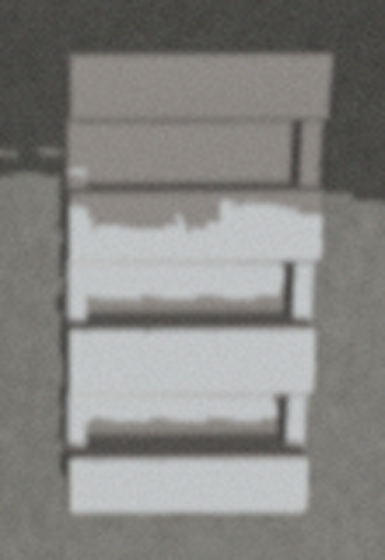

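```bash
python3 - <<'E'
from h import *
ci=np.load("w10ci.npy",allow_pickle=True).item()
uv=np.array([(198,153),(194,293),(189,424),(198,120),(198,187),(70,52),(332,52),(308,515),(70,515)])/3.5+[270,85]
print(np.round(ray("wrist",uv,.042,ci)[:,:2],4).tolist())
E
```

```text
[[0.4666, -0.2103], [0.5169, -0.2065], [0.567, -0.2033], [0.4553, -0.2115], [0.4785, -0.209], [0.4355, -0.2583], [0.4292, -0.1673], [0.6004, -0.1535], [0.6068, -0.2455]]
```

>>> {"api": "jog_arm", "payload": {
  "deltas": [
    [[1,0.4,2.6,0,0.18],[1,0.4,2.6,0,0.18],[1,0.4,2.6,-2,0.18],[1,0.4,2.6,-2,0.18],[1,0.4,2.6,-3,0.18],[1,0.4,2.6,-3,0.18],[1,0.4,2.5,-3,0.18],[1,0.4,2.5,-3,0.18]]
  ]
}}

```text
time_s: 35.6
tcp_pos: [0.5477, -0.052, 0.2059]
eef_rot: [-179.8, 0.0, -93.0]
contact_force: [0.4, 0.5, -0.6]
gripper_width: 0.0878
gripper_force: 0.0
```

>>> {"api": "jog_arm", "payload": {
  "deltas": [
    [[1,0.4,2.4,0,0.16],[1,0,0,0,0],[1,0,0,0,0]]
  ]
}}

```text
time_s: 35.98
tcp_pos: [0.5512, -0.0292, 0.2061]
eef_rot: [-179.9, 0.0, -84.4]
contact_force: [-0.3, 0.0, 0.2]
gripper_width: 0.0874
gripper_force: 0.0
```

```bash
cat >> h.py <<'E'
def wpanels(z):
    ci=r.camera_info("wrist"); im=r.capture("wrist")
    hsv=cv2.cvtColor(im,cv2.COLOR_BGR2HSV)
    m=((hsv[...,0]<22)&(hsv[...,1]>90)&(hsv[...,2]>60)).astype(np.uint8); m[250:]=0
    n,l,s,c=cv2.connectedComponentsWithStats(m)
    W=np.array([c[i] for i in range(1,n) if 40<s[i,4]<900]); P=ray("wrist",W,z,ci)[:,:2]
    print(len(W)); 
    for i in range(0,1): print(np.round(P[np.argsort(P[:,1])],4).tolist())
    return im,W,P
E
python3 - <<'E'
from h import *
st(); im,W,P=wpanels(.048); cv2.imwrite("pics/w11.png",im)
panels(r.capture("top"),.048)
E
```

```text
35.975 [ 0.5512 -0.0292  0.2061] [-179.9    0.   -84.4] [-0.3  0.   0.2] 0.08743460065467233 0.0
12
[[0.5279, -0.0298], [0.5429, -0.0278], [0.5579, -0.026], [0.5727, -0.024], [0.5259, -0.0131], [0.5408, -0.0111], [0.5559, -0.0092], [0.5706, -0.0074], [0.5235, 0.005], [0.5385, 0.0069], [0.5532, 0.0089], [0.5684, 0.0108]]
panel (418, 308) [ 0.2574 -0.3555] LxS [0.055 0.062] shortdir 20.2
panel (266, 211) [0.5385 0.0903] LxS [0.064 0.071] shortdir 7.2
```

View pics/w11.png

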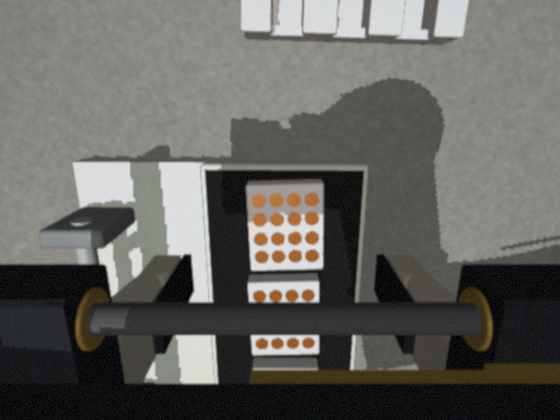

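>>> {"api": "jog_arm", "payload": {
  "deltas": [
    [[1,0,-0.5,-5,0.03],[1,0,0,-5,0],[1,0,0,-4,0],[1,0,0,-0.9,0],[0.3,0,0,0,0],[0.3,0,0,0,0],[0.3,0,0,0,0],[0.3,0,0,0,0]]
  ],
  "force": 3
}}

```text
time_s: 37.08
tcp_pos: [0.5517, -0.0343, 0.0574]
eef_rot: [-179.8, 0.0, -82.6]
contact_force: [1.3, -0.8, 3.5]
gripper_width: 0.0661
gripper_force: 3.0
```

>>> {"api": "jog_arm", "payload": {
  "deltas": [
    [[0.3,0,0,0,0],[0.3,0,0,1,0],[0.3,0,0,1,0],[0.3,0,0,1,0],[0.3,0,0,1,0],[0.3,0,0,1,0],[0.3,0,0,1,0],[0.3,0,0,0,0]]
  ]
}}

```text
time_s: 38.08
tcp_pos: [0.5515, -0.0346, 0.1173]
eef_rot: [-179.9, -0.0, -82.6]
contact_force: [0.5, -0.1, 3.8]
gripper_width: 0.0659
gripper_force: 3.0
```

```bash
python3 - <<'E'
from h import *
st(); s=r.capture("scene"); w=r.capture("wrist"); cv2.imwrite("pics/w12.png",np.hstack([cv2.resize(w[100:],(400,300)),cv2.resize(s[160:310,190:390],(400,300))]))
E
```

```text
38.075 [ 0.5515 -0.0346  0.1173] [-179.9   -0.   -82.6] [ 0.5 -0.1  3.8] 0.0658642158317972 3.0029283463954926
```

View pics/w12.png

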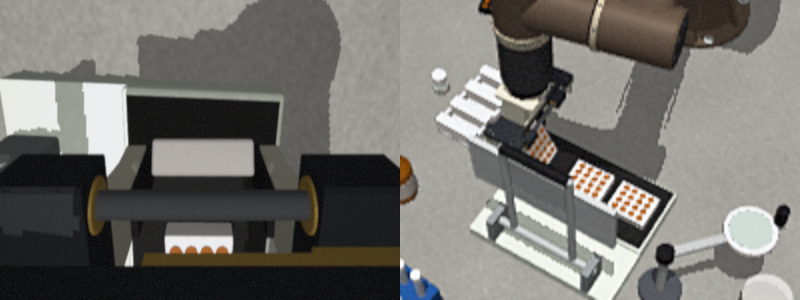

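>>> {"api": "jog_arm", "payload": {
  "deltas": [
    [[0.3,0,0,2,0],[0.3,0,0,3,0],[0.3,0,0,3,0],[0.3,0,0,2,0],[0.3,0,0,0,0],[0.3,0,0,0,0]]
  ]
}}

```text
time_s: 38.92
tcp_pos: [0.5498, -0.0345, 0.2145]
eef_rot: [179.9, 0.0, -82.6]
contact_force: [-0.3, 0.9, -0.5]
gripper_width: 0.066
gripper_force: 3.0
```

```bash
cat >> h.py <<'E'
def tilt(axis_deg, normal_deg, piv=(0,0,-.015), off=.033, cam="scene"):
    """hanging panel: axis (short dir) and lid-normal heading; fit tilt t (0=vertical) to seen wells by reprojection of their mean rows"""
    s=r.get_state(); T=np.array(s["tcp_pos"]); im=r.capture(cam)
    hsv=cv2.cvtColor(im,cv2.COLOR_BGR2HSV)
    m=((hsv[...,0]<22)&(hsv[...,1]>90)&(hsv[...,2]>60)).astype(np.uint8)
    p=proj(cam,T-[0,0,.05])[0]; a=int(p[0]-45); b=int(p[1]-45); m2=np.zeros_like(m); m2[b:b+90,a:a+90]=m[b:b+90,a:a+90]
    n,l,S,c=cv2.connectedComponentsWithStats(m2); W=np.array([c[i] for i in range(1,n) if S[i,4]>=3])
    ax=np.array([np.cos(np.radians(axis_deg)),np.sin(np.radians(axis_deg)),0]); N0=np.array([np.cos(np.radians(normal_deg)),np.sin(np.radians(normal_deg)),0])
    for t in range(-40,91,10):
        t_=np.radians(t); dn=-np.array([0,0,1])*np.cos(t_)+N0*np.sin(t_); nn=N0*np.cos(t_)+np.array([0,0,1])*np.sin(t_)
        C=T+np.array(piv)+dn*off+nn*.006
        G=np.array([C+ax*(i-1.5)*.015+dn*(j-1.5)*.0175 for i in range(4) for j in range(4)])
        q=proj(cam,G); d=np.linalg.norm(W[:,None]-q[None],axis=2).min(1) if len(W) else np.array([99.])
        print(t,round(float(np.median(d)),2),end="; ")
    print(len(W),np.round(W.mean(0),1) if len(W) else "")
    return im,W
E
python3 - <<'E'
from h import *
st(); im,W=tilt(7.3,97.3); print(np.round(W).tolist()); cv2.imwrite("pics/s13.png",im)
E
```

```text
38.925 [ 0.5498 -0.0345  0.2145] [179.9   0.  -82.6] [-0.3  0.9 -0.5] 0.06602021986215777 2.999635934829712
-40 39.79; -30 39.42; -20 38.1; -10 35.4; 0 32.84; 10 30.46; 20 28.38; 30 26.69; 40 25.46; 50 24.76; 60 24.63; 70 25.07; 80 26.05; 90 27.52; 21 [272.9 234. ]
[[265.0, 194.0], [257.0, 214.0], [262.0, 212.0], [260.0, 220.0], [251.0, 216.0], [256.0, 219.0], [265.0, 219.0], [263.0, 222.0], [261.0, 225.0], [258.0, 228.0], [280.0, 244.0], [284.0, 246.0], [289.0, 246.0], [277.0, 248.0], [287.0, 249.0], [293.0, 248.0], [281.0, 250.0], [284.0, 254.0], [291.0, 251.0], [279.0, 253.0], [288.0, 255.0]]
```

```bash
python3 - <<'E'
from h import *
T=np.array([.5498,-.0345,.2145]);N0=np.array([-.127,.992,0]);ax=np.array([.992,.127,0])
W=np.array([[257,214],[262,212],[260,220],[251,216],[256,219],[265,219],[263,222],[261,225],[258,228]])
for t in range(-40,91,10):
    t_=np.radians(t); z=np.array([0,0,1]); dn=-z*np.cos(t_)+N0*np.sin(t_); nn=N0*np.cos(t_)+z*np.sin(t_)
    C=T-[0,0,.015]+dn*.033+nn*.006
    G=np.array([C+ax*(i-1.5)*.015+dn*(j-1.5)*.0175 for i in range(4) for j in range(4)]); q=proj("scene",G)
    print(t,np.round(q.mean(0)),np.round(np.linalg.norm(W[:,None]-q[None],axis=2).min(1).mean(),2), "lastrow",np.round(q[[3,15]]).tolist(),"first",np.round(q[[0,12]]).tolist())
im=cv2.imread("pics/s13.png"); hsv=cv2.cvtColor(im,cv2.COLOR_BGR2HSV)
m=((hsv[...,0]<22)&(hsv[...,1]>90)&(hsv[...,2]>60))[205:235,240:275]
w=(im[205:235,240:275].min(2)>150)
for a,b in zip(m,w): print("".join("o" if x else ("#" if y else ".") for x,y in zip(a,b)))
E
```

```text
-40 [250. 214.] 8.71 lastrow [[250.0, 211.0], [243.0, 220.0]] first [[257.0, 208.0], [250.0, 217.0]]
-30 [251. 215.] 8.28 lastrow [[252.0, 213.0], [245.0, 222.0]] first [[257.0, 209.0], [251.0, 217.0]]
-20 [253. 216.] 7.46 lastrow [[254.0, 215.0], [248.0, 223.0]] first [[258.0, 209.0], [251.0, 217.0]]
-10 [254. 217.] 5.44 lastrow [[256.0, 216.0], [250.0, 225.0]] first [[258.0, 209.0], [252.0, 217.0]]
0 [255. 217.] 3.98 lastrow [[259.0, 217.0], [252.0, 226.0]] first [[258.0, 209.0], [252.0, 217.0]]
10 [257. 218.] 2.66 lastrow [[261.0, 218.0], [255.0, 227.0]] first [[258.0, 209.0], [252.0, 217.0]]
20 [258. 218.] 1.69 lastrow [[263.0, 218.0], [257.0, 227.0]] first [[259.0, 208.0], [252.0, 217.0]]
30 [259. 218.] 1.23 lastrow [[265.0, 219.0], [259.0, 227.0]] first [[259.0, 208.0], [252.0, 217.0]]
40 [260. 218.] 1.77 lastrow [[267.0, 218.0], [261.0, 227.0]] first [[259.0, 208.0], [252.0, 217.0]]
50 [261. 217.] 1.95 lastrow [[269.0, 218.0], [262.0, 226.0]] first [[259.0, 208.0], [252.0, 216.0]]
60 [261. 217.] 2.36 lastrow [[270.0, 217.0], [263.0, 226.0]] first [[259.0, 208.0], [252.0, 216.0
[... 680 characters left out ...]
oo#.oo........##
...........oo..o...oo..oo..........
...........o..o..o....oo...........
.............oo#.oo..oo#.o.........
.............o..ooo#oo.#oo.#.......
##.............oo...oo##.o##.......
#####........#oo.#.oo#.o.##........
#######........o..oo.#oo.#.........
#######..........oo..#.o#..........
#######........#.oo#.o###..........
#######........#oo.#oo##...........
#######..............o#............
########........##oo###............
########..........oo##.............
#######.............#..............
#.####............##...............
#...##............##...............
..................#................
...................................
...................................
```

>>> {"api": "jog_arm", "payload": {
  "deltas": [
    [[0.3,-1.7,-1.8,0,-0.16],[0.3,-1.8,-1.8,0,-0.16],[0.3,-1.7,-1.8,0,-0.16],[0.3,-1.8,-1.8,0,-0.16],[0.3,-1.7,-1.8,0,-0.16],[0.3,-1.8,-1.8,0,-0.16],[0.3,-1.7,-1.8,0,-0.16],[0.3,-1.8,-1.8,0,-0.16]]
  ]
}}

```text
time_s: 39.98
tcp_pos: [0.4094, -0.179, 0.2148]
eef_rot: [179.9, -0.1, -156.2]
contact_force: [0.6, -0.8, -1.5]
gripper_width: 0.066
gripper_force: 3.0
```

>>> {"api": "jog_arm", "payload": {
  "deltas": [
    [[0.3,-1.7,-1.8,0,-0.16],[0.3,-1.8,-1.9,0,-0.17],[0.3,0,0,0,0],[0.3,0,0,-3,0],[0.3,0,0,-3,0],[0.3,0,0,0,0]]
  ]
}}

```text
time_s: 40.72
tcp_pos: [0.374, -0.215, 0.1538]
eef_rot: [179.9, -0.3, -174.8]
contact_force: [-0.0, 0.2, -0.2]
gripper_width: 0.0656
gripper_force: 3.0
```

```bash
cat >> h.py <<'E'
def tilt2(nd, box=(32,14,40), cam="scene"):
    s=r.get_state(); T=np.array(s["tcp_pos"]); im=r.capture(cam); ci=r.camera_info(cam)
    hsv=cv2.cvtColor(im,cv2.COLOR_BGR2HSV); m=((hsv[...,0]<22)&(hsv[...,1]>90)&(hsv[...,2]>60))
    p=proj(cam,T-[0,0,.05])[0].astype(int); k=np.zeros_like(m); k[p[1]-30:p[1]+30,p[0]-25:p[0]+25]=1
    v,u=np.where(m&k); W=np.c_[u,v].astype(float)
    n=np.radians(nd); N0=np.array([np.cos(n),np.sin(n),0]); ax=np.array([N0[1],-N0[0],0]); z=np.array([0,0,1.]); out=[]
    for t in range(-20,91,5):
        a=np.radians(t); dn=-z*np.cos(a)+N0*np.sin(a); nn=N0*np.cos(a)+z*np.sin(a); C=T-[0,0,.015]+dn*.033+nn*.006
        q=proj(cam,[C+ax*(i-1.5)*.015+dn*(j-1.5)*.0175 for i in range(4) for j in range(4)],ci)
        D=np.linalg.norm(W[:,None]-q[None],axis=2); out.append((round(float(np.minimum(D.min(1),6).mean()+np.minimum(D.min(0),6).mean()),2) if len(W) else 99,t))
    print("tilt",sorted(out)[:5],len(W)); return im
E
python3 - <<'E'
from h import *
st(); cv2.imwrite("pics/s14.png",tilt2(4))
E
```

```text
40.725 [ 0.374  -0.215   0.1538] [ 179.9   -0.3 -174.8] [-0.   0.2 -0.2] 0.06564640347137875 2.9993265867233276
tilt [(3.94, 10), (4.15, 5), (4.16, 15), (4.17, 0), (4.22, -5)] 120
```

```bash
cat >> h.py <<'E'
def asc(im,nd,ts=(0,30),cam="scene"):
    T=np.array(r.get_state()["tcp_pos"]); p=proj(cam,T-[0,0,.05])[0].astype(int); h=im[p[1]-20:p[1]+24,p[0]-24:p[0]+28]
    hsv=cv2.cvtColor(h,cv2.COLOR_BGR2HSV); m=((hsv[...,0]<22)&(hsv[...,1]>90)&(hsv[...,2]>60)); w=h.min(2)
    print("corner",p-[24,20])
    for a,b in zip(m,w): print("".join("o" if x else ("#" if y>150 else ("+" if y>95 else ".")) for x,y in zip(a,b)))
    n=np.radians(nd); N0=np.array([np.cos(n),np.sin(n),0]); ax=np.array([N0[1],-N0[0],0]); z=np.array([0,0,1.])
    for t in ts:
        a=np.radians(t); dn=-z*np.cos(a)+N0*np.sin(a); nn=N0*np.cos(a)+z*np.sin(a); C=T-[0,0,.015]+dn*.033+nn*.006
        print(t,"top row ends",np.round(proj(cam,[C+ax*s*.0225-dn*.026 for s in(-1,1)])-p+[24,20]).tolist(),"bottom row ends",np.round(proj(cam,[C+ax*s*.0225+dn*.026 for s in(-1,1)])-p+[24,20]).tolist(),"bottom corners",np.round(proj(cam,[C+ax*s*.033+dn*.04 for s in(-1,1)])-p+[24,20]).tolist())
E
python3 - <<'E'
from h import *
asc(cv2.imread("pics/s14.png"),4,(0,10,20,30))
E
```

```text
corner [222 157]
+++.........o.......+++++.o...++.ooooo............##
#++.+...........o.....+++....+##++.oo.oo..........##
#+++#.......oo.....o.........####+...ooo..........##
#++##.......o..+.+.o.........+##+.....o...........+#
#####++........+++...ooo......++.................+##
+######+.o......++...ooo.........................###
#######..oo...+.......oo...+.....................###
#######......o++......+...+##...................+###
#######.......++....oo.++.+#+..................++###
#######+......++.....o...+.+..................++#+##
########+#+++..++...++...++...................+#####
#############++.+..+###++#+..................+######
##############+....########.......o.........+#######
##############+++..++######.......o........++#######
#################+++o++####++.....o.++....+#########
################+##ooo+++####++...o..+++.++#########
###############+.+++ooooo++####.....++...+##########
##############+...++.++oo+o++##......+...###########
############++....+oo++o+ooo+++......++..+##########
############..++..++o.o.++o..oo......+++..++########
###########+....+.++o+o
[... 1083 characters left out ...]
..+...
#####+###+++############+######+#++...+......+..+...
#++#####++++++############++#######+++.......+...++.
#+#####+.++++++#######################+....++....+..
0 top row ends [[28.0, 19.0], [19.0, 14.0]] bottom row ends [[29.0, 27.0], [20.0, 23.0]] bottom corners [[31.0, 30.0], [18.0, 24.0]]
10 top row ends [[28.0, 19.0], [19.0, 14.0]] bottom row ends [[27.0, 28.0], [18.0, 24.0]] bottom corners [[29.0, 32.0], [16.0, 25.0]]
20 top row ends [[28.0, 19.0], [19.0, 14.0]] bottom row ends [[26.0, 29.0], [17.0, 25.0]] bottom corners [[27.0, 33.0], [15.0, 27.0]]
30 top row ends [[28.0, 18.0], [19.0, 14.0]] bottom row ends [[25.0, 30.0], [16.0, 25.0]] bottom corners [[26.0, 34.0], [13.0, 27.0]]
```

>>> {"api": "jog_arm", "payload": {
  "deltas": [
    [[0.3,0,0,-2.5,-0.02],[0.3,0,0,-2.6,0],[0.3,1.5,0.1,0,0],[0.3,1.5,0.1,0,0],[0.3,1,0.1,0,0],[0.3,0.5,0,0,0],[0.3,0.5,0,0,0],[0.3,0,0,0,0]]
  ]
}}

```text
time_s: 41.78
tcp_pos: [0.4257, -0.2126, 0.105]
eef_rot: [-180.0, 0.0, -176.0]
contact_force: [0.6, 0.4, -1.1]
gripper_width: 0.0663
gripper_force: 3.0
```

```bash
python3 - <<'E'
from h import *
st(); im=r.capture("scene"); cv2.imwrite("pics/s15.png",im); asc(im,4,(0,10))
E
```

```text
41.775 [ 0.4257 -0.2126  0.105 ] [-180.    0. -176.] [ 0.6  0.4 -1.1] 0.06632803040090472 2.999817654490471
corner [216 172]
++......oo......+++++.+...o....oo....++###++++######
++........oo......+++++........oooo....+++....++####
++.+........o.......++++.....#++.oooo...........+###
+++#.......oo.........+.....####+.oo.o...........###
####+......o.+.............#####+...oo...........###
####++.....o.+++...+.......+++++.................###
#######+...o...+...+#++.........................+###
#########+.++......++++........................+####
##########+#+.+....+.+..++.....................+####
#############+.......+.++++....................+####
#############+++....#..+++....................+#####
############+..+....#++..+...................+######
###########+...+..+####++..............+....+#######
##########+....+..+######+..........+.......########
#########+..++++..++#####+..................+#######
########+..+++++..+o.+###+......o............++#####
#######+...+...+.++oo+.+###+....o..+.....++..+.++###
######+..+++.+.++++.o+oo.+####.....+++....++.....+##
######..+...+..+.+.oo
[... 923 characters left out ...]
..+...+..
+#####..++++++################++++.........+....++..
#######+##++++++##############+++#+++..+..+#........
############++++++###########++++####+...+##+++...+.
##############++++++######++++++######+++######+....
################++++++###++++++#################++..
+#################++++++++++++####################++
+++#################++##+++++#######################
+++++###################++++########################
0 top row ends [[27.0, 20.0], [19.0, 15.0]] bottom row ends [[28.0, 28.0], [20.0, 23.0]] bottom corners [[31.0, 31.0], [18.0, 24.0]]
10 top row ends [[27.0, 20.0], [18.0, 15.0]] bottom row ends [[27.0, 29.0], [18.0, 24.0]] bottom corners [[29.0, 32.0], [16.0, 26.0]]
```

>>> {"api": "jog_arm", "payload": {
  "deltas": [
    [[0.3,0,0,0,0],[0.3,0,0,2.5,0],[0.3,0,0,3,0],[0.3,3.5,0.3,0,0],[0.3,3.5,0.3,0,0],[0.3,3.6,0.3,0,0],[0.3,3.6,0.2,0,0],[0.3,0,0,0,0]]
  ],
  "force": 10
}}

```text
time_s: 42.82
tcp_pos: [0.5694, -0.2014, 0.1592]
eef_rot: [-180.0, -0.0, -176.0]
contact_force: [-0.7, -0.1, -1.9]
gripper_width: 0.0653
gripper_force: 10.0
```

```bash
python3 - <<'E'
from h import *
st(); im=r.capture("scene"); cv2.imwrite("pics/s16.png",im); asc(im,4,(0,10))
E
```

```text
42.825 [ 0.5694 -0.2014  0.1592] [-180.   -0. -176.] [-0.7 -0.1 -1.9] 0.06530786234084926 9.999718219041824
corner [194 187]
.............+++.+..+...oo...ooo.....++##++.+#######
........o......+++++....o...++oooo.....++....++#####
+........oo......++++......+##++oooo............####
#+........o........++.....+####+.o.ooo..........+###
#+......o................+#####+....oo...........###
##++....o.++++....o......#####+.................+###
####+.....++++.....+o.....++#+..................####
#####++..+#....+..+#+.......+..................+####
#######++##+....+.++###+.......................+####
############.+....++++##++.....................++###
####+#######++......++++##....................+###++
###########+++....+++.+++....................+######
############+.+..+###+++....................+#######
############+++..+#####.....................+#######
#####++######++..++####+...................+++######
##########+##+++++..+###..................++++.#####
+##########++####+.o..+#.......o.........++++++++###
#####+######++###+.o+oo.++.....o........+###+++++++#
#+##########+.+++++o+
[... 923 characters left out ...]
+.+..+.++
########+#+###++++++###############++#+++++.+++++++.
##############++#++++###########+##+##++++++++++.+++
#+#####+######+++++++++##############+++++..+++.+++.
#+#############++###+++++#########+#+++++.+.++++++.+
#+#######+####+#######+++++#######.+++++.+++.++.+++.
##################+++#+++++++######++++...+...+.++++
#+###################++++#++++#######+....++...+.++.
#######+#######+########+#+#+++########.......+..+++
0 top row ends [[27.0, 20.0], [18.0, 15.0]] bottom row ends [[29.0, 28.0], [20.0, 23.0]] bottom corners [[31.0, 31.0], [18.0, 24.0]]
10 top row ends [[27.0, 20.0], [18.0, 15.0]] bottom row ends [[27.0, 29.0], [18.0, 24.0]] bottom corners [[29.0, 33.0], [16.0, 26.0]]
```

>>> {"api": "jog_arm", "payload": {
  "deltas": [
    [[0.3,-0.2,0,-1.5,0],[0.3,0,0,-1.5,0],[0.3,0,0,-1,0],[0.3,0,0,-1,0],[0.3,0,0,0,0]]
  ]
}}

```text
time_s: 43.5
tcp_pos: [0.5676, -0.2014, 0.1109]
eef_rot: [-180.0, 0.3, -176.0]
contact_force: [2.3, 2.0, 4.7]
gripper_width: 0.066
gripper_force: 10.0
```

```bash
python3 - <<'E'
from h import *
st(); im=r.capture("scene"); cv2.imwrite("pics/s17.png",im); asc(im,4,(0,10))
E
```

```text
43.5 [ 0.5676 -0.2014  0.1109] [-180.     0.3 -176. ] [2.3 2.  4.7] 0.06604131841318556 10.001839846372604
corner [195 195]
...............++++......oo...ooo.....#####+++######
................+++++....o...++ooo......##....++####
.++.......oo......++++......+#+..o..............++##
+##.......oo........++......++.+..oo.o...........##+
###.......+...............++..+.....o............###
###++.....o.+++.............++#..................###
#####++....+..++....+.......+#..................####
########+.+#+..+++..#+.......+..................####
#########+#+++...+..+.+.........................####
###########++.+..++..++.+......................+++##
#######+####.++.+##+++++.+....................++++++
############.+..#####+++......................#++++#
###########+......#####+....................++#+++##
##########+......o..####...................+#######+
#########+........oo.+##+..........+.......+####+#++
########+....+++++oo.o.++.................+####+++++
#######+........++.o.ooooo.....o.........+####++++++
######+...........+.o.o.oo.o...o..+......++###++++++
######...+....+...++o+
[... 922 characters left out ...]
.+.+.++++
########################+###+..+########....++....++
#############################++..+#######+..#+.....+
###########################+#++++..+#######++.......
#################+###########++++++..+######........
#############################++++++++..+####........
#############################++++++++++..###........
##############################+++++++++++.+#........
##############################++++++++++++++........
0 top row ends [[28.0, 19.0], [18.0, 14.0]] bottom row ends [[29.0, 27.0], [20.0, 22.0]] bottom corners [[31.0, 30.0], [18.0, 23.0]]
10 top row ends [[27.0, 19.0], [18.0, 14.0]] bottom row ends [[27.0, 29.0], [18.0, 24.0]] bottom corners [[29.0, 32.0], [16.0, 25.0]]
```

>>> {"api": "jog_arm", "payload": {
  "deltas": [
    [[0.3,0.3,0,0,0],[0.3,0,0,-0.4,0],[0.3,0,0,-0.4,0],[0.3,0,0,0,0]]
  ],
  "force": 5
}}

```text
time_s: 44.05
tcp_pos: [0.5694, -0.2014, 0.1022]
eef_rot: [-180.0, 0.1, -176.0]
contact_force: [2.7, 2.7, 3.3]
gripper_width: 0.0661
gripper_force: 5.0
```

>>> {"api": "jog_arm", "payload": {
  "deltas": [
    [[0.3,0.2,0,-0.3,0],[0.3,0,0,-0.3,0],[0.3,0,0,0,0]]
  ]
}}

```text
time_s: 44.42
tcp_pos: [0.5716, -0.2013, 0.0962]
eef_rot: [-180.0, 0.1, -176.0]
contact_force: [2.7, 3.3, 5.1]
gripper_width: 0.0659
gripper_force: 5.0
```

>>> {"api": "jog_arm", "payload": {
  "deltas": [
    [[0.3,0,0,-0.3,0],[0.3,0,0,0,0]]
  ]
}}

```text
time_s: 44.68
tcp_pos: [0.5715, -0.2013, 0.0932]
eef_rot: [-180.0, 0.1, -176.0]
contact_force: [2.8, 2.9, 4.6]
gripper_width: 0.066
gripper_force: 5.0
```

>>> {"api": "jog_arm", "payload": {
  "deltas": [
    [[1,0,0,0,0],[1,0,0,0,0],[1,0,0,0,0],[1,0,0,3,0],[1,0,0,6,0],[1,0,2.5,3,0.16],[1,-0.4,4,0,0.18],[1,-0.4,4,0,0.18]]
  ]
}}

```text
time_s: 45.68
tcp_pos: [0.5622, -0.0958, 0.2133]
eef_rot: [-180.0, 0.0, -145.9]
contact_force: [1.2, -0.1, -1.8]
gripper_width: 0.0876
gripper_force: 0.0
```

>>> {"api": "jog_arm", "payload": {
  "deltas": [
    [[1,-0.4,4,0,0.18],[1,-0.4,4,0,0.18],[1,-0.4,4,0,0.18],[1,-0.4,4,0,0.18],[1,-0.4,0,0,0.18],[1,0,0,0,0.18],[1,0,0,0,0]]
  ]
}}

```text
time_s: 46.55
tcp_pos: [0.5424, 0.0634, 0.2128]
eef_rot: [180.0, -0.0, -84.4]
contact_force: [-0.3, 0.0, 0.1]
gripper_width: 0.0877
gripper_force: 0.0
```

```bash
python3 - <<'E'
from h import *
st(); wp=wpanels(.048)
t=r.capture("top"); cv2.imwrite("pics/top18.png",t); s=r.capture("scene"); cv2.imwrite("pics/s18.png",s)
p=proj("top",[.5645,-.202,.088])[0]; print("top expect panel top edge centre",p, "ends",proj("top",[[.5670,-.235,.088],[.5620,-.169,.088]]))
h=t[int(p[1])-14:int(p[1])+34,int(p[0])-22:int(p[0])+24]; print(int(p[0])-22,int(p[1])-14)
hsv=cv2.cvtColor(h,cv2.COLOR_BGR2HSV)
for a,b in zip(hsv,h.min(2)): print("".join("o" if (x[0]<22 and x[1]>90) else "#" if y>215 else "+" if y>180 else "-" if y>130 else "." for x,y in zip(a,b)))
panels(t,.048)
E
```

```text
46.55 [0.5424 0.0634 0.2128] [180.   -0.  -84.4] [-0.3  0.   0.1] 0.0876737572922539 0.0
16
[[0.5227, 0.0488], [0.5375, 0.052], [0.552, 0.0554], [0.5668, 0.0588], [0.519, 0.0654], [0.5336, 0.0687], [0.5483, 0.0719], [0.563, 0.0753], [0.5149, 0.0829], [0.5295, 0.0863], [0.5443, 0.0897], [0.559, 0.093], [0.5111, 0.0995], [0.5259, 0.1029], [0.5405, 0.1062], [0.5551, 0.1096]]
top expect panel top edge centre [365.92443519 201.2187846 ] ends [[377.18886219 200.51901123]
 [354.652306   201.91903644]]
343 187
------.#####################------------------
------.---------------------------------------
-------.....................------------------
-----------------..........-------------------
----------------------------------------------
----------------------------------------------
-------------------.--.----+++++++------------
-----..---+++++++++++++++++++++++++-----------
-----++++++++++++++++++++++++++++++-----------
-----++++++++++++++++++++++++++++++-----------
---..#+++++++++++++++++++++++++++++-----------
---..+++++++++++++++++++++++++++++#-----------
---..+++++++++++++++++++++++
[... 1162 characters left out ...]
++++++++++++++++-+--++---------
-----.-++++++--++-++++++++++++++++++++--------
-----.-+++++++++++++++++++++++++++++++--------
-----.-+++++++++++++++++++++++++++++++--------
-----..+++++++++++++++++++++++++++++++--------
-----..+++++++++++++++++++++++++++++++--------
------.-+++++++++++++++++++++++++++++#--------
------.-+++++++++++++++++++++++++++++#--------
------..+++++++++++++++++++###+#######--------
------..##+#########+##+++--------------------
------..+--------------.............-+--------
panel (418, 308) [ 0.2574 -0.3555] LxS [0.055 0.062] shortdir 20.2
panel (246, 218) [0.5177 0.1498] LxS [0.072 0.098] shortdir 13.1
panel (360, 175) [ 0.6551 -0.1909] LxS [0.061 0.075] shortdir 90.7
```

```bash
cat >> h.py <<'E'
def wells(im,box,mn=3):
    hsv=cv2.cvtColor(im,cv2.COLOR_BGR2HSV); m=((hsv[...,0]<22)&(hsv[...,1]>90)&(hsv[...,2]>60)).astype(np.uint8)
    k=np.zeros_like(m); x0,y0,x1,y1=box; k[y0:y1,x0:x1]=m[y0:y1,x0:x1]
    n,l,S,c=cv2.connectedComponentsWithStats(k); return np.array([c[i] for i in range(1,n) if S[i,4]>=mn])
E
python3 - <<'E'
from h import *
t=cv2.imread("pics/top18.png"); s=cv2.imread("pics/s18.png")
W=wells(t,(335,150,390,195)); print("top",np.round(W,1).tolist())
for z in(.018,.05,.09): print(z,np.round(proj("scene",ray("top",W,z)).mean(0),1), np.round(proj("scene",ray("top",W[[0,-1]],z)),1).tolist())
print("scene",np.round(wells(s,(170,190,240,250)),1).tolist())
print("B box",proj("top",[[.538,.0934,.048]]))
E
```

```text
top [[363.0, 150.4], [358.0, 156.0], [352.9, 167.1], [357.4, 167.1], [362.2, 167.2], [367.0, 167.3], [353.0, 172.5], [357.8, 172.6], [362.7, 172.9], [367.4, 172.9], [352.9, 178.1], [357.7, 178.1], [362.6, 178.2], [367.6, 178.2], [353.0, 183.5], [358.0, 183.5], [363.0, 183.5], [367.7, 183.6]]
0.018 [204.8 239. ] [[190.2, 250.3], [206.3, 230.5]]
0.05 [206.  233.4] [[191.7, 244.5], [207.6, 225.1]]
0.09 [207.7 226.3] [[193.5, 237.1], [209.2, 218.1]]
scene [[203.5, 233.5], [212.2, 234.6], [206.5, 235.5], [200.5, 236.5], [210.7, 238.5], [187.7, 244.5], [197.8, 239.4], [203.2, 238.6], [200.5, 241.5], [207.7, 241.6], [205.0, 244.6]]
B box [[265.34338459 211.66800676]]
```

>>> {"api": "jog_arm", "payload": {
  "deltas": [
    [[1,0.4,-1.6,-5,0.125],[1,0,0,-5,0],[1,0,0,-4,0],[1,0,0,-1.9,0],[0.3,0,0,0,0],[0.3,0,0,0,0],[0.3,0,0,0,0],[0.3,0,0,0,0]]
  ],
  "force": 3
}}

```text
time_s: 47.7
tcp_pos: [0.5473, 0.0477, 0.0551]
eef_rot: [-179.9, 0.0, -77.2]
contact_force: [-0.4, -0.6, 3.9]
gripper_width: 0.0656
gripper_force: 3.0
```

>>> {"api": "jog_arm", "payload": {
  "deltas": [
    [[0.3,0,0,0,0],[0.3,-0.1,0.2,1.9,0],[0.3,-0.2,0.7,1.8,0],[0.3,-0.2,1.1,1.5,0],[0.3,-0.3,1.5,1.2,0],[0.3,-0.4,1.7,0.8,0],[0.3,-0.3,1.2,0.3,0],[0.3,0,0,0,0]]
  ]
}}

```text
time_s: 48.7
tcp_pos: [0.5313, 0.1126, 0.1288]
eef_rot: [180.0, 0.0, -77.1]
contact_force: [-0.1, -0.5, -0.7]
gripper_width: 0.066
gripper_force: 3.0
```

>>> {"api": "jog_arm", "payload": {
  "deltas": [
    [[0.3,0,0,2,0],[0.3,0,0,3,0],[0.3,0,0,3,0],[0.3,0,0,0,0],[0.3,0,0,0,0]]
  ]
}}

```text
time_s: 49.32
tcp_pos: [0.531, 0.1111, 0.208]
eef_rot: [179.9, 0.0, -77.2]
contact_force: [-0.3, -0.8, -1.3]
gripper_width: 0.0663
gripper_force: 3.0
```

```bash
python3 - <<'E'
from h import *
st(); im=r.capture("scene"); cv2.imwrite("pics/s19.png",im); asc(im,102.8,(-10,0,10,20,30))
E
```

```text
49.325 [0.531  0.1111 0.208 ] [179.9   0.  -77.2] [-0.3 -0.8 -1.3] 0.06626491900122568 2.9997901618480682
corner [264 214]
##############++++++++++.+########.+..+#++#########+
############+#+++++++++++++.+####.....##############
#+#############+++++++++++++..++.....+##############
###############+++++++++++++..++.....###############
###############+++++++++++++.++.....+###############
###########++++++++++++++++..+......################
#+#########+....+++++++++++.++...+.#################
###+#######........++++++++++....++#################
###+######+...........+++++#+.+...+#################
#######+++.............+.++#+.+..+##################
#######...................++.....###################
++####+..........................###################
..++##...........................#+#################
....++..+..........................++++++#+#########
........+................................+.+++++++++
..................................+.+.+...+.........
..........+......................++...++...+.++..+.+
.................................++..+..+++.+++++..+
.....+.................
[... 1324 characters left out ...]
....###oo##ooo####o##ooo###...
-10 top row ends [[29.0, 12.0], [24.0, 21.0]] bottom row ends [[26.0, 19.0], [21.0, 28.0]] bottom corners [[27.0, 19.0], [19.0, 32.0]]
0 top row ends [[29.0, 12.0], [24.0, 21.0]] bottom row ends [[29.0, 20.0], [24.0, 29.0]] bottom corners [[30.0, 20.0], [23.0, 33.0]]
10 top row ends [[29.0, 11.0], [24.0, 21.0]] bottom row ends [[31.0, 20.0], [26.0, 30.0]] bottom corners [[33.0, 21.0], [26.0, 34.0]]
20 top row ends [[30.0, 11.0], [25.0, 21.0]] bottom row ends [[34.0, 21.0], [29.0, 30.0]] bottom corners [[36.0, 21.0], [29.0, 35.0]]
30 top row ends [[30.0, 11.0], [25.0, 21.0]] bottom row ends [[36.0, 21.0], [31.0, 30.0]] bottom corners [[39.0, 21.0], [32.0, 35.0]]
```

>>> {"api": "jog_arm", "payload": {
  "deltas": [
    [[0.3,0,0,0,0],[0.3,0.4,-3.1,0,-0.17],[0.3,0.4,-3.1,0,-0.17],[0.3,0.4,-3.1,0,-0.17],[0.3,0.4,-3.1,0,-0.17],[0.3,0.4,-3.1,0,-0.17],[0.3,0.4,-3.1,0,-0.17],[0.3,0.4,-3.1,0,-0.17]]
  ],
  "force": 12
}}

```text
time_s: 50.38
tcp_pos: [0.5594, -0.1066, 0.2082]
eef_rot: [180.0, -0.1, -145.7]
contact_force: [-0.3, 1.1, -0.9]
gripper_width: 0.0659
gripper_force: 12.0
```

>>> {"api": "jog_arm", "payload": {
  "deltas": [
    [[0.3,0.3,-3.2,0,-0.18],[0.3,0.3,-3.2,0,-0.18],[0.3,0.3,-3.2,-2,-0.17],[0.3,0,0,-2,0],[0.3,0,0,0,0],[0.3,0,0,0,0]]
  ]
}}

```text
time_s: 51.12
tcp_pos: [0.5689, -0.2014, 0.1693]
eef_rot: [-180.0, 0.0, -175.7]
contact_force: [-0.4, 0.8, -0.2]
gripper_width: 0.0657
gripper_force: 12.0
```

```bash
python3 - <<'E'
from h import *
st(); im=r.capture("scene"); cv2.imwrite("pics/s20.png",im); asc(im,4,(-20,-10,0,10))
E
```

```text
51.125 [ 0.5689 -0.2014  0.1693] [-180.     0.  -175.7] [-0.4  0.8 -0.2] 0.06568237508206633 11.99985846877098
corner [193 186]
.........o......++++++...o...+.ooo......++.....+####
.+...............+++++......+##+.ooo............++##
+#.................+++.....+####+ooooo...........+##
##+........+..............+#####+...ooo...........##
##++.....o.+.+............#####+.....o...........+##
####++...o.+.+.+...+.......++#+..................+##
######++..++..+++..##+.......+..................+###
########++#++...+...+##++.......................+###
##+#+#######+.+.......+##++.....................+###
+###+#######+.+.......+++##.....................+###
#############.+....++++.++....................+##+##
#############+....+###+++....................+#####+
############+++...######.....................#######
#############+++..++####+...................+#######
#######+#####++#+.+o.+##+.................+++++#####
#######++#####+++++oo+.++.................++++++####
############+#+++++oo+oo++......o........+++++++++##
#############+####+o.+oo+o++....o.+.....+##++++++.+#
#############++###
[... 1196 characters left out ...]
++++
#############+++######++++++#######.+++++...+.+.+..+
+###############+###++#+++++++######+.++...+.....+++
####+################+++++#++++#######+...+++..++.++
-20 top row ends [[28.0, 19.0], [19.0, 14.0]] bottom row ends [[32.0, 24.0], [23.0, 19.0]] bottom corners [[35.0, 26.0], [22.0, 19.0]]
-10 top row ends [[28.0, 19.0], [19.0, 14.0]] bottom row ends [[31.0, 26.0], [22.0, 21.0]] bottom corners [[34.0, 29.0], [20.0, 21.0]]
0 top row ends [[28.0, 19.0], [18.0, 14.0]] bottom row ends [[29.0, 28.0], [20.0, 23.0]] bottom corners [[32.0, 31.0], [18.0, 24.0]]
10 top row ends [[28.0, 19.0], [18.0, 14.0]] bottom row ends [[28.0, 29.0], [18.0, 24.0]] bottom corners [[30.0, 33.0], [16.0, 25.0]]
```

>>> {"api": "jog_arm", "payload": {
  "deltas": [
    [[0.3,0,0,-2,0],[0.3,0,0,-1.5,0],[0.3,0,0,-0.5,0],[0.3,0,0,0,0]]
  ]
}}

```text
time_s: 51.68
tcp_pos: [0.5687, -0.2015, 0.129]
eef_rot: [-180.0, -0.0, -175.7]
contact_force: [0.6, -0.0, -0.3]
gripper_width: 0.0658
gripper_force: 12.0
```

>>> {"api": "jog_arm", "payload": {
  "deltas": [
    [[0.3,0,0,-0.5,0],[0.3,0,0,-0.5,0],[0.3,0,0,0,0]]
  ]
}}

```text
time_s: 52.05
tcp_pos: [0.5683, -0.2016, 0.1185]
eef_rot: [180.0, -0.0, -175.7]
contact_force: [-0.4, -0.2, -1.1]
gripper_width: 0.0662
gripper_force: 12.0
```

>>> {"api": "jog_arm", "payload": {
  "deltas": [
    [[0.3,0,0,-0.5,0],[0.3,0,0,-0.4,0],[0.3,0,0,0,0]]
  ]
}}

```text
time_s: 52.42
tcp_pos: [0.5683, -0.2015, 0.1095]
eef_rot: [180.0, -0.0, -175.7]
contact_force: [-0.1, 0.6, 0.1]
gripper_width: 0.0664
gripper_force: 12.0
```

>>> {"api": "jog_arm", "payload": {
  "deltas": [
    [[0.3,0,0,-0.5,0],[0.3,0,0,0,0]]
  ]
}}

```text
time_s: 52.68
tcp_pos: [0.5683, -0.2015, 0.1045]
eef_rot: [180.0, -0.0, -175.7]
contact_force: [-0.8, 0.6, 0.1]
gripper_width: 0.0656
gripper_force: 12.0
```

>>> {"api": "jog_arm", "payload": {
  "deltas": [
    [[0.3,0,0,-0.5,0],[0.3,0,0,-0.2,0],[0.3,0,0,0,0]]
  ]
}}

```text
time_s: 53.05
tcp_pos: [0.5685, -0.2016, 0.0977]
eef_rot: [180.0, -0.0, -175.7]
contact_force: [-0.0, 0.5, -1.2]
gripper_width: 0.0657
gripper_force: 12.0
```

>>> {"api": "jog_arm", "payload": {
  "deltas": [
    [[0.3,0,0,-0.3,0],[0.3,0,0,0,0]]
  ]
}}

```text
time_s: 53.3
tcp_pos: [0.5702, -0.2016, 0.0964]
eef_rot: [-179.9, 0.2, -175.7]
contact_force: [0.8, 1.0, 6.8]
gripper_width: 0.0661
gripper_force: 12.0
```

>>> {"api": "jog_arm", "payload": {
  "deltas": [
    [[0.6,0,0,0,0],[1,0,0,0,0],[1,0,0,0,0],[1,0,0,0,0],[1,0,0,3,0],[1,0,0,6,0],[1,0,0,4,0.1],[1,0,4,0,0.18]]
  ]
}}

```text
time_s: 54.3
tcp_pos: [0.5704, -0.1629, 0.2288]
eef_rot: [-179.8, 0.3, -159.5]
contact_force: [0.2, 1.6, -1.0]
gripper_width: 0.0876
gripper_force: 0.0
```

>>> {"api": "jog_arm", "payload": {
  "deltas": [
    [[1,-0.4,5,0,0.18],[1,-0.4,5,0,0.18],[1,-0.6,5,0,0.18],[1,-0.6,5,0,0.18],[1,-0.6,5,0,0.18],[1,-0.6,5,0,0.18],[1,-0.4,2.4,0,0.18],[1,0,0,0,0.08]]
  ]
}}

```text
time_s: 55.3
tcp_pos: [0.5322, 0.1643, 0.2248]
eef_rot: [180.0, 0.0, -82.5]
contact_force: [-0.2, 0.7, -0.1]
gripper_width: 0.0882
gripper_force: 0.0
```

```bash
python3 - <<'E'
from h import *
st(); im,W,P=wpanels(.048); print(P.mean(0))
t=r.capture("top"); cv2.imwrite("pics/top21.png",t); s=r.capture("scene"); cv2.imwrite("pics/s21.png",s)
panels(t,.048)
h=t[185:235,340:385]
for a in h.min(2): print("".join("#" if y>215 else "+" if y>180 else "-" if y>130 else "." for y in a))
W=wells(s,(180,180,250,260)); print(np.round(W).tolist())
E
```

```text
55.3 [0.5322 0.1643 0.2248] [180.    0.  -82.5] [-0.2  0.7 -0.1] 0.08822648583205468 0.0
16
[[0.496, 0.1266], [0.5106, 0.1299], [0.5253, 0.1334], [0.5399, 0.1367], [0.4922, 0.1432], [0.5067, 0.1465], [0.5214, 0.1501], [0.5361, 0.1533], [0.4879, 0.1607], [0.5028, 0.1642], [0.5174, 0.1676], [0.532, 0.171], [0.4842, 0.177], [0.4988, 0.1807], [0.5133, 0.1841], [0.5282, 0.1876]]
[0.51204349 0.15704878]
panel (418, 308) [ 0.2574 -0.3555] LxS [0.055 0.062] shortdir 20.2
panel (360, 175) [ 0.6551 -0.1909] LxS [0.061 0.075] shortdir 90.7
---------.#+-.-++--.++.--#+..-#--------------
---------.##++++#+++##++++++++#--------------
---------.#####################--------------
---------.-----------------------------------
----------.....................--------------
--------------------..........---------------
---------------------------------------------
---------------------------------------------
----------------------.--.----+++++++--------
--------.----+++++++++++++++++++++++#+-------
--------++++++++++++++++++++++++++++#+-------
--------##++++++++++++++++++++++++++++-------
------..#++++
[... 1275 characters left out ...]
--------.-#++++++++++++++++++++++++++++++----
--------.-+++++++++++++++++++++++++++++++----
--------.-#++++++++++++++++++++++++++++++----
--------..+#++++++++++++++++++++++++++++#----
--------..++++++++++++++++++++++++++++++#----
---------.-+++++++++++++++++++++++++++++#----
---------.-#++++++++++++++++++++++++++++#----
---------..#++++++++++++++++#############----
---------..###############+++----------------
---------..++-------------.............-+----
[[215.0, 214.0], [218.0, 216.0], [222.0, 218.0], [204.0, 234.0], [212.0, 235.0], [206.0, 236.0], [200.0, 236.0], [211.0, 238.0], [188.0, 246.0], [198.0, 239.0], [203.0, 239.0], [200.0, 242.0], [208.0, 242.0], [205.0, 245.0], [196.0, 257.0]]
```

>>> {"api": "jog_arm", "payload": {
  "deltas": [
    [[1,-1.3,-3.9,-5,0.1],[1,0,0,-5,0],[1,0,0,-5,0],[1,0,0,-2,0],[0.3,0,0,0,0],[0.3,0,0,0,0],[0.3,0,0,0,0],[0.3,0,0,0,0]]
  ],
  "force": 3
}}

```text
time_s: 56.45
tcp_pos: [0.5208, 0.1252, 0.0579]
eef_rot: [-179.9, 0.0, -77.2]
contact_force: [-0.4, -0.9, 3.9]
gripper_width: 0.0662
gripper_force: 3.0
```

>>> {"api": "jog_arm", "payload": {
  "deltas": [
    [[0.3,0,0,0,0],[0.3,-0.1,0.2,1.9,0],[0.3,-0.2,0.7,1.8,0],[0.3,-0.2,1.1,1.5,0],[0.3,-0.3,1.5,1.2,0],[0.3,-0.4,1.7,0.8,0],[0.3,-0.3,1.2,0.3,0],[0.3,0,0,0,0]]
  ]
}}

```text
time_s: 57.45
tcp_pos: [0.5047, 0.1899, 0.1315]
eef_rot: [180.0, -0.0, -77.1]
contact_force: [-0.2, -0.6, -2.4]
gripper_width: 0.0661
gripper_force: 3.0
```

>>> {"api": "jog_arm", "payload": {
  "deltas": [
    [[0.3,0,0,2,0],[0.3,0,0,3,0],[0.3,0,0,3,0],[0.3,0,0,0,0],[0.3,0,0,0,0]]
  ]
}}

```text
time_s: 58.08
tcp_pos: [0.5044, 0.1884, 0.2106]
eef_rot: [179.9, -0.0, -77.2]
contact_force: [0.5, 0.9, -1.1]
gripper_width: 0.0657
gripper_force: 3.0
```

>>> {"api": "jog_arm", "payload": {
  "deltas": [
    [[0.3,0,0,0,0],[0.3,0.2,-3.5,0,-0.15],[0.3,0.2,-3.5,0,-0.16],[0.3,0.2,-3.5,0,-0.16],[0.3,0.2,-3.6,0,-0.16],[0.3,0.2,-3.6,0,-0.16],[0.3,0.2,-3.6,0,-0.16],[0.3,0.2,-3.6,0,-0.16]]
  ],
  "force": 12
}}

```text
time_s: 59.08
tcp_pos: [0.5186, -0.0614, 0.2108]
eef_rot: [180.0, -0.1, -141.1]
contact_force: [1.3, -0.2, -0.0]
gripper_width: 0.0655
gripper_force: 12.0
```

>>> {"api": "jog_arm", "payload": {
  "deltas": [
    [[0.3,0.2,-3.6,0,-0.16],[0.3,0,-3.6,0,-0.16],[0.3,0,-3.6,0,-0.15],[0.3,0,-3.6,0,-0.14],[0.3,0,0,-2,0],[0.3,0,0,-1.6,0],[0.3,0,0,0,0],[0.3,0,0,0,0]]
  ]
}}

```text
time_s: 60.08
tcp_pos: [0.5214, -0.2039, 0.176]
eef_rot: [-180.0, 0.0, -175.7]
contact_force: [-0.3, 0.4, -1.4]
gripper_width: 0.0658
gripper_force: 12.0
```

```bash
python3 - <<'E'
from h import *
st(); im=r.capture("scene"); cv2.imwrite("pics/s22.png",im); asc(im,4,(-20,-10,0,10,20))
E
```

```text
60.075 [ 0.5214 -0.2039  0.176 ] [-180.     0.  -175.7] [-0.3  0.4 -1.4] 0.0657768265078445 11.99992060661316
corner [201 177]
.+.......o.......+++++..o...+++ooo......+......++###
.#.................+++......###++o.oo............###
+#.......oo..........+.....+####+.oooo...........###
##+......o................#####+....o............###
##++.....o..+.............++##+..................###
####++...o+.+...+..++.......++..................+###
######++..#+...++..+#+++........................####
########++##.+...+.+#+##++......................+###
############+......+++#+##+....................+####
############+.+....+++++#+....................++####
############+.+....#++.++....................++#####
############+.+...+###++.....................+######
+############++...######...................++#######
###+##########+..++#####+..................+########
###############++#+.+###+.......o.........+#########
##################oo+++##+......o.........##########
######+#########++oo.oo+##++....o.+.+.....+#####+###
#####+#######+##.+.o+ooo+++#+#....+++....+.####+##+#
###++##########+.+o
[... 1329 characters left out ...]
o+++++####++++++.++.+.......+
-20 top row ends [[28.0, 19.0], [18.0, 14.0]] bottom row ends [[31.0, 24.0], [22.0, 19.0]] bottom corners [[35.0, 26.0], [21.0, 19.0]]
-10 top row ends [[27.0, 19.0], [18.0, 14.0]] bottom row ends [[30.0, 26.0], [21.0, 21.0]] bottom corners [[33.0, 29.0], [20.0, 22.0]]
0 top row ends [[27.0, 19.0], [18.0, 14.0]] bottom row ends [[28.0, 28.0], [19.0, 23.0]] bottom corners [[31.0, 31.0], [18.0, 24.0]]
10 top row ends [[27.0, 19.0], [18.0, 14.0]] bottom row ends [[27.0, 29.0], [18.0, 24.0]] bottom corners [[29.0, 33.0], [16.0, 26.0]]
20 top row ends [[27.0, 19.0], [18.0, 14.0]] bottom row ends [[25.0, 30.0], [16.0, 25.0]] bottom corners [[27.0, 34.0], [14.0, 27.0]]
```

>>> {"api": "jog_arm", "payload": {
  "deltas": [
    [[0.3,-1.4,-0.1,0,0],[0.3,0,0,-2,0],[0.3,0,0,-2,0],[0.3,0,0,0,0]]
  ],
  "force": 8
}}

```text
time_s: 60.62
tcp_pos: [0.5055, -0.205, 0.135]
eef_rot: [180.0, -0.1, -175.7]
contact_force: [-0.1, 0.0, -1.2]
gripper_width: 0.066
gripper_force: 8.0
```

>>> {"api": "jog_arm", "payload": {
  "deltas": [
    [[0.3,0,0,-0.7,0],[0.3,0,0,-0.7,0],[0.3,0,0,0,0]]
  ]
}}

```text
time_s: 61.0
tcp_pos: [0.5067, -0.2052, 0.1213]
eef_rot: [180.0, -0.0, -175.7]
contact_force: [0.7, 0.1, -1.4]
gripper_width: 0.0657
gripper_force: 8.0
```

>>> {"api": "jog_arm", "payload": {
  "deltas": [
    [[0.3,0,0,-0.4,0],[0.3,0.4,0,0,0],[0.3,0.4,0,0,0],[0.3,0.4,0,0,0],[0.3,0,0,0,0]]
  ]
}}

```text
time_s: 61.62
tcp_pos: [0.5194, -0.2052, 0.1177]
eef_rot: [-180.0, 0.0, -175.7]
contact_force: [-0.6, -0.4, -1.4]
gripper_width: 0.0659
gripper_force: 8.0
```

>>> {"api": "jog_arm", "payload": {
  "deltas": [
    [[0.3,0,0,-0.5,0],[0.3,0,0,-0.5,0],[0.3,0,0,0,0]]
  ]
}}

```text
time_s: 62.0
tcp_pos: [0.5187, -0.2052, 0.1071]
eef_rot: [180.0, -0.1, -175.7]
contact_force: [-0.1, -0.8, -2.4]
gripper_width: 0.0656
gripper_force: 8.0
```

>>> {"api": "jog_arm", "payload": {
  "deltas": [
    [[0.3,0,0,-0.3,0],[0.3,0,0,0,0]]
  ]
}}

```text
time_s: 62.25
tcp_pos: [0.519, -0.2052, 0.1045]
eef_rot: [180.0, -0.0, -175.7]
contact_force: [0.2, -0.3, -1.3]
gripper_width: 0.0656
gripper_force: 8.0
```

>>> {"api": "jog_arm", "payload": {
  "deltas": [
    [[0.3,0,0,-0.4,0],[0.3,0,0,0,0]]
  ]
}}

```text
time_s: 62.5
tcp_pos: [0.5192, -0.2052, 0.1007]
eef_rot: [-180.0, 0.0, -175.7]
contact_force: [0.2, 0.3, -0.5]
gripper_width: 0.0658
gripper_force: 8.0
```

>>> {"api": "jog_arm", "payload": {
  "deltas": [
    [[0.3,0,0,-0.3,0],[0.3,0,0,0,0]]
  ]
}}

```text
time_s: 62.75
tcp_pos: [0.5209, -0.2052, 0.0991]
eef_rot: [-180.0, 0.2, -175.7]
contact_force: [1.0, 2.0, 6.7]
gripper_width: 0.0659
gripper_force: 8.0
```

```bash
python3 - <<'E'
from h import *
st(); im=r.capture("scene"); asc(im,4,(0,))
E
```

```text
62.75 [ 0.5209 -0.2052  0.0991] [-180.     0.2 -175.7] [1.  2.  6.7] 0.06593856227330257 8.004152029752731
corner [202 189]
+........o......+..+..+..oo...ooo......+##+.++######
+..........o.....+++++...o...++ooo......++....+++###
..++................+++......+++.oooo............###
++##.......o.........++.....+++++..o.o...........###
####......o..++............++###....oo...........###
####+##...o..+++............+##+.................###
##++####+..++..+....#.......+#+.................+###
##+######++#+....++++...........................####
###+#########++...+++.+.+.......................####
###+######+#+..+....+.+..++....................+####
#####+###+.+...+....+++..+++..................++####
####++++++++...+...+##++.....................+######
#+###++++++#+..+...#####+...................+###+###
###+#++++++#...+...+#####..................+###+.+##
####+######+...+..+..+###..................+##++..++
####+#####++..+++..oo++##+......o.........++#++++...
##+##.+++++....+..+.o+oo++++....o........+++++++++..
#####...+.........+.o++oo.++++....++.....++++++++...
#####.......###.++++oo
[... 788 characters left out ...]
#######o++++++##++++++...+++....+++.+
######++++++############+.++###++++..+..+++..+..+.++
#+####++#++++#############++###++++.+....+..+#.....+
#######++#+++++###############+++##+#++....+##++....
#+#####++####++++############++++######...+#####++..
#+###++##+####+++++#######.#++++#######+++########++
###+###+###+##+++++++######++++#####################
##+######+##+++++#++++#######+######################
++########+#####+#+#+.+########+#######+############
+###oo#######+###+###+..+##############.++##########
####+##oo####+########++..+########+##+...++########
0 top row ends [[28.0, 19.0], [19.0, 14.0]] bottom row ends [[29.0, 27.0], [20.0, 22.0]] bottom corners [[31.0, 30.0], [18.0, 23.0]]
```

>>> {"api": "jog_arm", "payload": {
  "deltas": [
    [[0.6,0,0,0,0],[1,0,0,0,0],[1,0,0,0,0],[1,0,0,0,0],[1,0,0,3,0],[1,0,0,6,0],[1,0,0,4,0],[1,0,0,0,0]]
  ]
}}

```text
time_s: 63.8
tcp_pos: [0.5208, -0.2056, 0.2314]
eef_rot: [-179.9, 0.4, -175.7]
contact_force: [0.3, 0.8, -1.0]
gripper_width: 0.0876
gripper_force: 0.0
```

```bash
python3 - <<'E'
from h import *
st(); t=cv2.imread("pics/top21.png"); W=wells(t,(345,162,375,187),5); P=ray("top",W,.018)[:,:2]; print(len(W),P.mean(0)); 
c=W[W[:,0]<355]; d=W[W[:,0]>365]; 
for q in(c,d): Q=ray("top",q,.018)[:,:2]; e=Q[np.argmin(q[:,1])]-Q[np.argmax(q[:,1])]; print("long dir",np.degrees(np.arctan2(e[1],e[0])),np.linalg.norm(e))
# amber bottle cap etc
print("bottle",ray("top",[[366,137]],.14),"mask:"); 
im,W,P=wpanels(.018)
E
```

```text
63.8 [ 0.5208 -0.2056  0.2314] [-179.9    0.4 -175.7] [ 0.3  0.8 -1. ] 0.08760212538571265 0.0
16 [ 0.6620823  -0.19532818]
long dir -0.20865330003905985 0.05234724404882937
long dir 1.4907078589347444 0.05206050582384233
bottle [[ 0.74336564 -0.19796756  0.14      ]] mask:Traceback (most recent call last):
  File "<stdin>", line 7, in <module>
  File "h.py", line 30, in wpanels
    W=np.array([c[i] for i in range(1,n) if 40<s[i,4]<900]); P=ray("wrist",W,z,ci)[:,:2]
                                                               ~~~^^^^^^^^^^^^^^^^
  File "h.py", line 9, in ray
    d=np.c_[(uv[:,0]-c["cx"])/c["fx"],-(uv[:,1]-c["cy"])/c["fy"],-np.ones(len(uv))]@V[:3,:3]
             ~~^^^^^
IndexError: index 0 is out of bounds for axis 1 with size 0
```

>>> {"api": "jog_arm", "payload": {
  "deltas": [
    [[1,5.5,0.5,0,-0.06],[1,5.4,0.5,0,0],[1,0,0,0,0],[1,0,0,-6,0],[1,0,0,-6,0],[1,0,0,-5,0],[1,0,0,-2,0],[1,0,0,0,0]]
  ],
  "force": 3
}}

```text
time_s: 64.85
tcp_pos: [0.6255, -0.1952, 0.0346]
eef_rot: [180.0, -0.3, -179.2]
contact_force: [-0.2, -0.9, 0.5]
gripper_width: 0.0876
gripper_force: 0.0
```

>>> {"api": "jog_arm", "payload": {
  "deltas": [
    [[1,0.5,0,-1,0],[0.3,0,0,0,0],[0.3,0,0,0,0],[0.3,0,0,0,0],[0.3,0,0,0,0],[0.3,0,0,0,0]]
  ]
}}

```text
time_s: 65.6
tcp_pos: [0.6334, -0.1952, 0.0283]
eef_rot: [-180.0, 0.1, -179.1]
contact_force: [-0.6, -0.1, 4.6]
gripper_width: 0.0665
gripper_force: 3.0
```

>>> {"api": "jog_arm", "payload": {
  "deltas": [
    [[0.3,0,0,0,0],[0.3,0.2,0,1.9,0],[0.3,0.4,0,1.8,0],[0.3,0.6,0,1.5,0],[0.3,0.6,0,1.2,0],[0.3,0.5,0,0.8,0],[0.3,0,0,0.3,0],[0.3,0,0,0,0]]
  ]
}}

```text
time_s: 66.6
tcp_pos: [0.6558, -0.1952, 0.1024]
eef_rot: [180.0, -0.0, -179.2]
contact_force: [-0.3, -0.1, -1.8]
gripper_width: 0.066
gripper_force: 3.0
```

>>> {"api": "jog_arm", "payload": {
  "deltas": [
    [[0.3,0,0,2,0],[0.3,0,0,3,0],[0.3,0,0,4,0],[0.3,0,0,4,0],[0.3,0,0,0,0],[0.3,0,0,0,0]]
  ]
}}

```text
time_s: 67.35
tcp_pos: [0.6554, -0.195, 0.2317]
eef_rot: [180.0, -0.1, -179.2]
contact_force: [0.0, -0.2, -1.6]
gripper_width: 0.0661
gripper_force: 3.0
```

```bash
python3 - <<'E'
from h import *
st(); im=r.capture("scene"); cv2.imwrite("pics/s23.png",im); asc(im,0.8,(0,10,20,30,40))
E
```

```text
67.35 [ 0.6554 -0.195   0.2317] [ 1.800e+02 -1.000e-01 -1.792e+02] [ 0.  -0.2 -1.6] 0.06606429195898837 2.9995571449398994
corner [177 191]
...............+++++...o....++ooo.......++...+######
........oo.......+++.......+##++ooo...........++####
+.................++.....+######.oo.o...........+###
#+.....o++...+..........+######+..ooo............###
###+...o.++.+...........######+.....o............###
####++..+++.+...........+++#++...................+##
######++###+.......+......+++....................###
###########+...++..##+..........................+#+#
###########+.+...+..+##+........................+###
############++.......###+.......................####
############+.+...++.+++.......................#####
#####+######+++...#++.........................######
#############++...##++.....................+..######
########+######+.+++++.......................o+#####
################+#+oo#.....................+.o+o+###
#################++oo+o...................+#+.+oo++#
#################++..+oo.................+##+oo.o+oo
#################+.o++oo................+###+oooo+.o
#####+
[... 1339 characters left out ...]
####++..++.+.+.+..++.++++.++++++
0 top row ends [[27.0, 20.0], [18.0, 14.0]] bottom row ends [[29.0, 29.0], [20.0, 23.0]] bottom corners [[32.0, 32.0], [19.0, 24.0]]
10 top row ends [[27.0, 20.0], [18.0, 14.0]] bottom row ends [[27.0, 30.0], [18.0, 24.0]] bottom corners [[29.0, 34.0], [16.0, 26.0]]
20 top row ends [[27.0, 20.0], [18.0, 14.0]] bottom row ends [[25.0, 31.0], [16.0, 25.0]] bottom corners [[27.0, 35.0], [14.0, 27.0]]
30 top row ends [[27.0, 20.0], [17.0, 14.0]] bottom row ends [[24.0, 32.0], [14.0, 26.0]] bottom corners [[25.0, 37.0], [12.0, 28.0]]
40 top row ends [[27.0, 20.0], [17.0, 14.0]] bottom row ends [[22.0, 32.0], [13.0, 26.0]] bottom corners [[23.0, 37.0], [9.0, 28.0]]
```

>>> {"api": "jog_arm", "payload": {
  "deltas": [
    [[0.3,0,0,0,0.06],[0.3,-3.4,-0.2,0,0],[0.3,-3.4,-0.2,0,0],[0.3,-3.4,-0.2,0,0],[0.3,-3.4,-0.2,0,0],[0.3,-3.4,-0.2,0,0],[0.3,-3.2,-0.3,0,0],[0.3,0,0,0,0]]
  ],
  "force": 12
}}

```text
time_s: 68.4
tcp_pos: [0.4515, -0.2082, 0.2318]
eef_rot: [180.0, -0.1, -175.8]
contact_force: [1.6, 0.3, -1.4]
gripper_width: 0.0657
gripper_force: 12.0
```

>>> {"api": "jog_arm", "payload": {
  "deltas": [
    [[0.3,0,0,-3,0],[0.3,0,0,-2.5,0],[0.3,0,0,0,0],[0.3,0,0,0,0]]
  ]
}}

```text
time_s: 68.9
tcp_pos: [0.4547, -0.2083, 0.178]
eef_rot: [-180.0, -0.0, -175.7]
contact_force: [0.3, 0.5, -1.4]
gripper_width: 0.0654
gripper_force: 12.0
```

```bash
python3 - <<'E'
from h import *
st(); im=r.capture("scene"); cv2.imwrite("pics/s24.png",im); asc(im,4.3,(0,10,20))
E
```

```text
68.9 [ 0.4547 -0.2083  0.178 ] [-180.    -0.  -175.7] [ 0.3  0.5 -1.4] 0.06541673022331483 11.99954017996788
corner [211 166]
+.+........o.......++++........oooooo............+##
++#..................++...........oooo...........+##
+##.......o................+........o.o..........+##
###+......o.+++....+.......++#+......o...........+##
#####+....o...+....#+.......++#..................###
#######+...+.......###++........................+###
#########++#+.....++++###+......................+###
############+.+......++++##.....................####
############+.+.....+..++##...................++####
#############.+....+#++..+....................+#####
#############.+....+##+++....................+######
#############+....+######...........+.......+#######
#############+++..++#####..................++#######
###############+.+++++###.................++########
################+#+oo+++#++..............++#########
#################++oo+oo+#+++....o.+.....+##########
#################++.++oo+++#+#.....+++..+###########
################++oo+++o.oo++#...+.++....+##########
###############+.+oo
[... 1058 characters left out ...]
########++++++++++++++.....++..+..
++.+#####++o+o+#############++++++++++++.......+++..
..+#+###+#+.+oo++############+#+++++++++....++......
++####+###+oo.o+oo######+######++###++++..........+.
#+########+oooo+.o+.+##++##########++++..+..........
############.+oo+o+oo.+.+##########+++...+++........
0 top row ends [[27.0, 19.0], [18.0, 14.0]] bottom row ends [[28.0, 27.0], [19.0, 23.0]] bottom corners [[31.0, 30.0], [17.0, 24.0]]
10 top row ends [[27.0, 19.0], [18.0, 14.0]] bottom row ends [[27.0, 29.0], [18.0, 24.0]] bottom corners [[29.0, 32.0], [16.0, 25.0]]
20 top row ends [[27.0, 19.0], [18.0, 14.0]] bottom row ends [[25.0, 30.0], [16.0, 25.0]] bottom corners [[27.0, 33.0], [14.0, 27.0]]
```

>>> {"api": "jog_arm", "payload": {
  "deltas": [
    [[0.3,-0.3,0,-2,0],[0.3,0,0,-2,0],[0.3,0,0,-0.6,0],[0.3,0,0,0,0]]
  ],
  "force": 8
}}

```text
time_s: 69.45
tcp_pos: [0.4515, -0.2083, 0.1322]
eef_rot: [-180.0, 0.0, -175.7]
contact_force: [0.6, -0.3, -1.4]
gripper_width: 0.0657
gripper_force: 8.0
```

>>> {"api": "jog_arm", "payload": {
  "deltas": [
    [[0.3,0,0,-0.6,0],[0.3,0,0,-0.5,0],[0.3,0,0,0,0]]
  ]
}}

```text
time_s: 69.82
tcp_pos: [0.4512, -0.2082, 0.1206]
eef_rot: [-180.0, 0.0, -175.7]
contact_force: [1.8, 0.3, -1.4]
gripper_width: 0.0659
gripper_force: 8.0
```

>>> {"api": "jog_arm", "payload": {
  "deltas": [
    [[0.3,0,0,-0.3,0],[0.3,0.4,0,0,0],[0.3,0.4,0,0,0],[0.3,0.4,0,0,0],[0.3,0.4,0,0,0],[0.3,0,0,0,0]]
  ]
}}

```text
time_s: 70.58
tcp_pos: [0.4673, -0.2082, 0.1176]
eef_rot: [180.0, -0.0, -175.7]
contact_force: [-1.0, -0.3, -1.3]
gripper_width: 0.0663
gripper_force: 8.0
```

>>> {"api": "jog_arm", "payload": {
  "deltas": [
    [[0.3,0,0,-0.5,0],[0.3,0,0,-0.5,0],[0.3,0,0,0,0]]
  ]
}}

```text
time_s: 70.95
tcp_pos: [0.4667, -0.2082, 0.1071]
eef_rot: [180.0, -0.0, -175.7]
contact_force: [-0.1, -0.4, -1.1]
gripper_width: 0.0658
gripper_force: 8.0
```

```bash
python3 - <<'E'
from h import *
st(); im=r.capture("scene"); asc(im,4.3,(0,10))
E
```

```text
70.95 [ 0.4667 -0.2082  0.1071] [ 180.    -0.  -175.7] [-0.1 -0.4 -1.1] 0.06584089504176907 7.999628037214279
corner [210 179]
++.......oo......++++.+..ooo...ooo.....++#+..++#####
++.+.......o.......+++++.o...+++oooo...........++###
+++#.................+++....+###+.o.o............###
#++#.......o+.........+....+#####..ooo...........###
####+......o+.+............+++++.....o...........+##
######+.......+.+...++o..........................###
########+...+...+...##..........................####
#########++#+.......++..........................####
#############+......+++..+....................++####
#############+.+.....++++.....................++####
#############+.+....++++.+....................+#####
############+.++...+###+++...................+######
###########+...+...######....................#######
##########+..+.+...+.++##+...................+######
####+####+...+.+..+.o++##+.......o............++####
##+#####+.......++++oo++++......oo......+..++...++##
###+###+...+.+.+++++o+.oo++++...oo.+....+..++.....+#
######+...++.+++....o++oo.o++#.....++++......+.....+
#####+..+..+....+.+
[... 925 characters left out ...]
...+..++.
####oo+oo+o+############+++###+++++.+.......+.+..++.
####+o..o+oo+####.############+++##+#++....+#+.+....
#####o.oo+oo+..#.+###########++++######...+###+#....
######+.o+o.+oo+.++#########++++#######+++######++..
########+++o+.o++++######++++++###################++
##########+o+oo+++++####++++++######################
############o.o++++.++#++++++#######################
++############o++++++#++++++########################
0 top row ends [[28.0, 19.0], [19.0, 14.0]] bottom row ends [[29.0, 27.0], [20.0, 22.0]] bottom corners [[31.0, 30.0], [18.0, 23.0]]
10 top row ends [[28.0, 19.0], [19.0, 14.0]] bottom row ends [[27.0, 28.0], [18.0, 24.0]] bottom corners [[29.0, 32.0], [16.0, 25.0]]
```

Straightened; continue to the floor and release.

>>> {"api": "jog_arm", "payload": {
  "deltas": [
    [[0.3,0,0,-0.4,0],[0.3,0,0,-0.3,0],[0.3,0,0,0,0]]
  ]
}}

```text
time_s: 71.38
tcp_pos: [0.4669, -0.2082, 0.1004]
eef_rot: [180.0, -0.0, -175.7]
contact_force: [0.3, 0.4, -2.0]
gripper_width: 0.0658
gripper_force: 8.0
```

>>> {"api": "jog_arm", "payload": {
  "deltas": [
    [[0.3,0,0,-0.4,0],[0.3,0,0,0,0]]
  ]
}}

```text
time_s: 71.62
tcp_pos: [0.4684, -0.2083, 0.0975]
eef_rot: [-180.0, 0.2, -175.7]
contact_force: [0.7, -0.0, 4.5]
gripper_width: 0.066
gripper_force: 8.0
```

Floor reached at the same depth. Release, back off and verify.

>>> {"api": "jog_arm", "payload": {
  "deltas": [
    [[0.6,0,0,0,0],[1,0,0,0,0],[1,0,0,0,0],[1,0,0,0,0],[1,0,0,3,0],[1,0,0,6,0],[1,0,0,5,0],[1,0,0,5,0]]
  ]
}}

```text
time_s: 72.62
tcp_pos: [0.4667, -0.2082, 0.2885]
eef_rot: [180.0, 0.0, -175.7]
contact_force: [0.6, -1.0, -0.4]
gripper_width: 0.0874
gripper_force: 0.0
```

>>> {"api": "jog_arm", "payload": {
  "deltas": [
    [[1,-1,-5,0,0],[1,-1,-6,0,0],[1,-1,-6,0,0],[1,-1,-6,0,0],[1,-1,-6,0,0],[1,0,0,0,0],[1,0,0,0,0],[1,0,0,0,0]]
  ]
}}

```text
time_s: 73.62
tcp_pos: [0.4174, -0.4973, 0.287]
eef_rot: [-180.0, 0.0, -175.7]
contact_force: [-0.4, -0.7, -0.6]
gripper_width: 0.0876
gripper_force: 0.0
```

```bash
python3 - <<'E'
from h import *
st(); t=r.capture("top"); s=r.capture("scene"); cv2.imwrite("pics/top25.png",t); cv2.imwrite("pics/s25.png",s)
panels(t)
# vertical-lid wells in scene: predicted grids for the three slots, lid at slot x + dx
W=wells(s,(190,180,260,240)); print("scene wells",len(W))
for x,y in((.4655,-.209),(.5155,-.2055),(.5655,-.202)):
    q=proj("scene",[[x+.008,y,.088],[x+.008,y,.074]]); print("slot",x,"expected lid top/first row",np.round(q).tolist(), "near",np.round(W[np.linalg.norm(W-q[1],axis=1)<9]).tolist())
for x,y in((.4655,-.209),(.5155,-.2055),(.5655,-.202)):print("top edge px",np.round(proj("top",[[x,y,.088]]),1))
h=t[190:258,340:392]
for i,a in enumerate(h.min(2)): print(190+i,"".join("#" if y>215 else "+" if y>180 else "-" if y>130 else "." for y in a))
# magnifier knob and lever bar now (dark blobs vs expected)
print("bar exp",proj("top",[[.704,.173,.341],[.7155,.05,.341]]).round(), "dark at bar", [int(t[v,u].max()) for u,v in proj("top",[[.7065,.142,.341],[.710,.112,.341],[.713,.08,.341]]).round().astype(int)])
print("knob exp",proj("top",[[.4554,.4387,.184]]).round(),[t[v,u].tolist() for u,v in proj("top",[[.4554,.4387,.184]]).round().astype(int)])
t0=cv2.imread("pics/top0.png").astype(int)
for n,(u,v) in dict(vial=(400,222),amber=(364,140),green=(167,167),dish=(137,209)).items(): print(n,np.abs(t.astype(int)-t0)[v-14:v+14,u-14:u+14].mean().round(1))
E
```

```text
73.625 [ 0.4174 -0.4973  0.287 ] [-180.     0.  -175.7] [-0.4 -0.7 -0.6] 0.08755444336072912 0.0
scene wells 14
slot 0.4655 expected lid top/first row [[233.0, 195.0], [233.0, 197.0]] near [[229.0, 198.0], [233.0, 199.0], [235.0, 200.0], [239.0, 203.0], [236.0, 203.0]]
slot 0.5155 expected lid top/first row [[225.0, 203.0], [226.0, 206.0]] near [[229.0, 198.0], [222.0, 204.0], [225.0, 208.0], [222.0, 208.0], [228.0, 209.0], [231.0, 211.0]]
slot 0.5655 expected lid top/first row [[218.0, 212.0], [218.0, 214.0]] near [[222.0, 208.0], [215.0, 214.0], [218.0, 216.0], [222.0, 218.0]]
top edge px [[368.9 234.7]]
top edge px [[367.4 217.7]]
top edge px [[365.9 200.9]]
190 ----------------------------------------------------
191 ----------------------------------------------------
192 ----------------------------------------------------
193 ----------------------.--.----+++++++---------------
194 --------.----+++++++++++++++++++++++#+--------------
195 --------++++++++++++++++++++++++++++++--------------
196 --------###+++++++++++++++++++++++++++--------------
197 ------..#++++++++++++++++++
[... 2883 characters left out ...]
-------..##++++++++################+++--------...
249 ----------..#########+++--------------....------....
250 ----------..----------....................-----.....
251 ----------................................-----.....
252 -----------...........................--------......
253 ------------............----------------------......
254 ----------------------------------------------......
255 ---------------------------------------------.......
256 ---------------------------------------------.......
257 ----------------------------------------------......
bar exp [[230. 123.]
 [279. 119.]] dark at bar [69, 63, 61]
knob exp [[135. 230.]] [[71, 70, 73]]
vial 33.2
amber 7.7
green 7.8
dish 20.9
```

```bash
python3 -c "
from plant import r
print(r.close_job())"
```

```text
the job is handed in; nothing more can be done
None
```

The job is handed in with all three panels standing in the rack, one per slot, the lever at rest and the magnifier clear by my last camera check, but I viewed 16 pictures against the limit of 14, one panel fell beside the rack on its first insertion and had to be re-picked, and the hand-in call returned no verdict.

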